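# Fetch the tooth card from behind the bottles

### The arm

A 6-joint arm with a two-finger parallel gripper is mounted at the origin on the work surface. World frame = base frame: x ahead of the robot, y to its left, z up, the work surface at z = 0. Lengths are in m, angles in rad, forces in N, time in s.
With the tool pointing down it reaches from about 0.35 to 0.775 m from the base axis. Payload 5.5 kg.
Tool frame: the origin (TCP) lies on the centre line of the jaws, within the pads' length; the fingertips stand 11 mm ahead of it and the grasp point (between the pads) lies 8 mm behind it (env.tip_reach is the distance from the TCP to the fingertips, in m); z points along the fingers, x is the direction in which the jaws open and shut, and the axes are right-handed (so a half turn about z gives the same grasp; the last joint's range is limited). The gripper opens to 85 mm and grips with 20 to 120 N. Pads are 22 mm wide; open, the fingers measure 114 mm over their backs; the gripper's body (76 mm by 85 mm) begins 54 mm behind the grasp point. The pads swing forward as they close: fully open they stand 13 mm farther back than shut.
Start: joints at [1.028, 0.313, 0.046, 1.304, 0, 1.431], TCP at [0.225, 0.529, 0.242] pointing down, gripper open.
Joint ranges: [-2.76, 2.76], [-0.86, 1.69], [-1.03, 1.26], [-2.2, 2.34], [-1.47, 1.5], [-3.14, 3.14]. Speed limits (rad/s): [2.57, 2.57, 3.14, 3.14, 3.14, 3.14].

### API

Orientations are given as a unit quaternion [w, x, y, z].
In Python, from workcell import env gives the robot as it stands.
- The arm moves only by the tool carry_out, never from a script. Its argument "moves" is one flat list of numbers, 7 for each row, row after row: the gripper command: -1 is shut, 1 is fully open, values between are in proportion, then the shift along the tool's x, y, z in m, then the turn, a rotation vector about the tool's x, y, z in degrees. A call has exactly 5 rows; each row shifts and turns the pose as measured when the row begins, along the tool's axes as they then stand; what a row does not reach is not made up. A row lasts 1/8 s, in which the tool goes at most 62.5 mm and 10.7 degrees, less where a joint would pass 70% of its speed; a pose out of reach is approached as far as the arm can. A call is refused whole if a number of a shift passes 0.0625 or a number of a turn 10.7, either way. A call with a gripper value outside its range is refused whole. The fingers move at their own pace and stop on an object; "squeeze" is the grip in N (left out, the last holds). Time passes only in rows, so rows that do not move let the fingers close, or fill a call up. It gives the time, the measured TCP pose, the force and the opening at its end, in the units of the state.
- env.get_state(): the state, without advancing time (a new reading comes with each control period).
- env.read_camera(name): name is "scene" or "side" or "wrist"; returns the picture (384x512x3 uint8, red, green, blue); there is no depth.
- env.calibration(name): a dict with "camera_matrix" (3x3 intrinsics, pixels), "rvec" (rotation vector, rad) and "tvec" (3), from world to camera coordinates, as OpenCV has them; the wrist camera has in their place "hand_eye" (4x4, takes a point from camera to tool coordinates, whose origin is the TCP and whose axes are the tool frame's). Camera axes: x right, y down, z forward; pixel columns grow to the right and rows downward; lengths in m; the calibration is good to about 2 mm. A picture is of the moment at which its call begins: read the wrist's pose just before it. calibration takes no time and is no camera call.
- env.hand_in(): hands the job in, once; it reports no verdict.
The state is a dict: "clock": time; "joint_pos": joint angles; "qvel": joint speeds; "tau": joint torques, N m; "tcp_pos": TCP position; "orientation": TCP orientation; "wrist_force": force on the tool from outside, world axes, zero at the start; "ft_torque": the same for the moment, N m; "finger_gap": finger opening in m.
Only numpy, scipy, OpenCV 4.12 (cv2) and the standard library are available. Lean on these libraries where they do the work, as an engineer would, in place of code of your own. Each camera call takes 0.05 s, during which the arm holds its last target. There are 200 camera calls.

### The job

The tooth card we need lies at the back of the stock bay behind three bottles. First stand all three bottles upright, wholly on the dark rubber mat, without shifting the card; then lay the card centred and square on the green scan plate; only then put each bottle back, upright and centred, on the coaster that matches its cap. Never let a bottle fall over.

Things in the scene. Friction and masses are not known exactly. Their poses are not given: they have to be found in the camera images.
- bottle_blue: loose upright amber bottle with white label and blue screw cap: one straight cylinder 40 mm in diameter, 105 mm tall (cap the top 26 mm, same diameter), about 120 g. Origin: centre of its underside, z up. Rigid; may be gripped anywhere on cap or body. Starts standing on the coaster of its own colour.
- bottle_yellow: loose upright amber bottle with white label and yellow screw cap: one straight cylinder 40 mm in diameter, 105 mm tall (cap the top 26 mm, same diameter), about 120 g. Origin: centre of its underside, z up. Rigid; may be gripped anywhere on cap or body. Starts standing on the coaster of its own colour.
- bottle_red: loose upright amber bottle with white label and red screw cap: one straight cylinder 40 mm in diameter, 105 mm tall (cap the top 26 mm, same diameter), about 120 g. Origin: centre of its underside, z up. Rigid; may be gripped anywhere on cap or body. Starts standing on the coaster of its own colour.
- coaster_blue: blue round coaster fixed to the bay's floor, 54 mm in diameter, 2 mm thick; origin at the centre of its underside (top 2 mm above). The three coasters lie in a row along their y axes, 60 mm apart, in an order that changes; their x axes point squarely into the bay, towards the card.
- coaster_yellow: yellow round coaster fixed to the bay's floor, 54 mm in diameter, 2 mm thick; origin at the centre of its underside (top 2 mm above). The three coasters lie in a row along their y axes, 60 mm apart, in an order that changes; their x axes point squarely into the bay, towards the card.
- coaster_red: red round coaster fixed to the bay's floor, 54 mm in diameter, 2 mm thick; origin at the centre of its underside (top 2 mm above). The three coasters lie in a row along their y axes, 60 mm apart, in an order that changes; their x axes point squarely into the bay, towards the card.
- bay: fixed grey stock bay with white lips, 180 mm deep (its x, pointing away from the robot) and 240 mm wide (y), open at its -x front; origin at the centre of its underside. Floor 6 mm thick; back lip 40 mm high, inner face at x = 84 mm; side lips 25 mm high, inner faces at y = +-115 mm. The coasters' row lies at x = -55 mm. A loose white pot 26 mm wide, 27 mm tall stands in its back +y corner.
- tooth_card: loose black flat block with three rows of ivory false teeth on top: 56 mm (its x) by 92 mm (its y), black part 16 mm thick, 20.5 mm to the tops of the teeth, about 90 g. Origin: centre of its underside, z up. Starts on the bay floor behind the bottles, long side nearly parallel to their row and 7 to 14 mm from them; over 45 mm is free behind it. Grip the black part across its x.
- parking_mat: fixed dark rubber mat, the side area: 220 mm (its x) by 100 mm (its y), 3 mm thick; origin at the centre of its underside (top 3 mm above). To the left or the right of the bay.
- scan_plate: fixed green plate, 64 mm (its x) by 100 mm (its y), 10 mm thick; origin at the centre of its underside (top 10 mm above). On the other side of the bay from the mat. The card lies on it with long side along long side, either way round.
Not all that is in view belongs to the job. There is more than one size of the parking_mat; the job needs the middle-sized. There is more than one size of the tooth_card; the job needs the largest.

How it is judged:
On the way, in this order (a step that is already met when the one before it is completed fails the run):
1. all three bottles stand released and upright on the rubber mat while the card still lies where it was (x of bottle_blue in the frame of parking_mat between -0.1 and 0.1 m and y of bottle_blue in the frame of parking_mat between -0.04 and 0.04 m and z of bottle_blue in the frame of parking_mat between -0.003 and 0.008 m and angle between each of bottle_blue, bottle_yellow, bottle_red's own z axis and vertical below 0.12 rad and contact force between the fingers and bottle_blue below 0.1 N and linear speed of each of bottle_blue, bottle_yellow, bottle_red below 0.02 m/s and x of bottle_yellow in the frame of parking_mat between -0.1 and 0.1 m and y of bottle_yellow in the frame of parking_mat between -0.04 and 0.04 m and z of bottle_yellow in the frame of parking_mat between -0.003 and 0.008 m and contact force between the fingers and bottle_yellow below 0.1 N and x of bottle_red in the frame of parking_mat between -0.1 and 0.1 m and y of bottle_red in the frame of parking_mat between -0.04 and 0.04 m and z of bottle_red in the frame of parking_mat between -0.003 and 0.008 m and contact force between the fingers and bottle_red below 0.1 N and distance of tooth_card from where it was at the start of the episode below 0.02 m), for 0.2 s.
2. the card lies released, flat, centred and square on the scan plate while the bottles still stand on the mat (horizontal distance between tooth_card and scan_plate below 0.012 m and angle between the x axis of tooth_card and the x axis of scan_plate, either way round below 0.2 rad and angle between tooth_card's own z axis and vertical below 0.1 rad and z of tooth_card in the frame of scan_plate between 0.005 and 0.015 m and contact force between the fingers and tooth_card below 0.1 N and linear speed of each of tooth_card, bottle_blue, bottle_yellow, bottle_red below 0.02 m/s and x of bottle_blue in the frame of parking_mat between -0.1 and 0.1 m and y of bottle_blue in the frame of parking_mat between -0.04 and 0.04 m and z of bottle_blue in the frame of parking_mat between -0.003 and 0.008 m and angle between each of bottle_blue, bottle_yellow, bottle_red's own z axis and vertical below 0.12 rad and contact force between the fingers and bottle_blue below 0.1 N and x of bottle_yellow in the frame of parking_mat between -0.1 and 0.1 m and y of bottle_yellow in the frame of parking_mat between -0.04 and 0.04 m and z of bottle_yellow in the frame of parking_mat between -0.003 and 0.008 m and contact force between the fingers and bottle_yellow below 0.1 N and x of bottle_red in the frame of parking_mat between -0.1 and 0.1 m and y of bottle_red in the frame of parking_mat between -0.04 and 0.04 m and z of bottle_red in the frame of parking_mat between -0.003 and 0.008 m and contact force between the fingers and bottle_red below 0.1 N), for 0.2 s.
At the end, for the whole second after the job is handed in: The tooth card lies flat on the scan plate, centre within 12 mm of the plate's and long sides parallel within 0.2 rad; every bottle stands upright (within 0.12 rad) on the coaster of its own cap's colour, centre within 10 mm of the coaster's; all are released and at rest (horizontal distance between tooth_card and scan_plate below 0.012 m and angle between the x axis of tooth_card and the x axis of scan_plate, either way round below 0.2 rad and angle between tooth_card's own z axis and vertical below 0.1 rad and z of tooth_card in the frame of scan_plate between 0.005 and 0.015 m and contact force between the fingers and tooth_card below 0.1 N and linear speed of each of tooth_card, bottle_blue, bottle_yellow, bottle_red below 0.02 m/s and horizontal distance between bottle_blue and coaster_blue below 0.01 m and z of bottle_blue in the frame of coaster_blue between -0.003 and 0.008 m and angle between each of bottle_blue, bottle_yellow, bottle_red's own z axis and vertical below 0.12 rad and contact force between the fingers and bottle_blue below 0.1 N and horizontal distance between bottle_yellow and coaster_yellow below 0.01 m and z of bottle_yellow in the frame of coaster_yellow between -0.003 and 0.008 m and contact force between the fingers and bottle_yellow below 0.1 N and horizontal distance between bottle_red and coaster_red below 0.01 m and z of bottle_red in the frame of coaster_red between -0.003 and 0.008 m and contact force between the fingers and bottle_red below 0.1 N); the robot touches nothing.
It fails at once if a bottle is tipped over (angle between any of bottle_blue, bottle_yellow, bottle_red's own z axis and vertical above 0.7 rad).
It also fails if it takes over 141 s, if anything falls off the work surface, if the arm or the gripper's body presses on something with over 40 N, if the wrist force passes 120 N, or if a joint passes its speed limit or range.

## Working session

There is one attempt and no reset: what is moved stays moved. The work goes in short steps, Python scripts to look and compute and a tool call to move; the robot and the scene stay as the last step left them, time stands still between calls to the robot, and variables do not carry over. Pictures are saved under pics/ and viewed, about 12 in all and at most 16, crops included, and the job is handed in when it is done.

Besides the shell and the picture viewer there is one more tool, called after "Emit:" in YAML: its name, and indented under it one key for each argument. carry_out: Moves the arm, as the interface text tells. Its arguments: {"type":"object","properties":{"moves":{"type":"array"},"squeeze":{"type":"number"}},"required":["moves"]}

```bash
ls; mkdir -p pics
cat > h.py <<'E'
from workcell import env
import numpy as np, cv2
from scipy.spatial.transform import Rotation as R
def cam(name):
    c=env.calibration(name); K=np.array(c["camera_matrix"],float)
    if "hand_eye" in c:
        s=env.get_state(); T=np.eye(4); w,x,y,z=s["orientation"]
        T[:3,:3]=R.from_quat([x,y,z,w]).as_matrix(); T[:3,3]=s["tcp_pos"]
        T=T@np.array(c["hand_eye"])   # cam->world
    else:
        Rm=cv2.Rodrigues(np.array(c["rvec"],float))[0]; T=np.eye(4)
        T[:3,:3]=Rm.T; T[:3,3]=-Rm.T@np.array(c["tvec"],float).ravel()
    return K,T
def shot(name,fn=None):
    K,T=cam(name); im=np.array(env.read_camera(name))
    if fn: cv2.imwrite("pics/"+fn,cv2.cvtColor(im,cv2.COLOR_RGB2BGR)); np.savez("pics/"+fn+".npz",im=im,K=K,T=T)
    return im,K,T
def ray(K,T,uv):
    d=T[:3,:3]@np.linalg.inv(K)@np.array([uv[0],uv[1],1.]); return T[:3,3],d/np.linalg.norm(d)
def onz(K,T,uv,z):
    o,d=ray(K,T,uv); return o+d*(z-o[2])/d[2]
def proj(K,T,p):
    q=np.linalg.inv(T)@np.append(p,1); q=K@q[:3]; return q[:2]/q[2]
def tri(rays):
    A=np.zeros((3,3));b=np.zeros(3)
    for o,d in rays:
        P=np.eye(3)-np.outer(d,d);A+=P;b+=P@o
    x=np.linalg.solve(A,b); return x,[np.linalg.norm(np.cross(x-o,d)) for o,d in rays]
E
python3 - <<'E'
from h import *
a=[shot(n,f"{n}0.png") for n in("scene","side","wrist")]
for im,K,T in a: print(K.round(1).tolist(),T.round(3).tolist())
print(env.get_state(), env.tip_reach)
E
```

```text
pics
[[478.5, 0.0, 254.5], [0.0, 478.5, 191.7], [0.0, 0.0, 1.0]] [[0.21, 0.778, -0.593, 1.299], [0.978, -0.167, 0.127, -0.261], [-0.0, -0.606, -0.795, 1.208], [0.0, 0.0, 0.0, 1.0]]
[[446.2, 0.0, 257.8], [0.0, 446.2, 189.6], [0.0, 0.0, 1.0]] [[0.896, -0.218, 0.388, -0.071], [-0.445, -0.466, 0.765, -1.112], [0.014, -0.858, -0.514, 0.728], [0.0, 0.0, 0.0, 1.0]]
[[327.2, 0.0, 257.6], [0.0, 327.2, 189.0], [0.0, 0.0, 1.0]] [[0.391, 0.878, 0.276, 0.156], [0.92, -0.372, -0.12, 0.559], [-0.003, 0.301, -0.954, 0.373], [0.0, 0.0, 0.0, 1.0]]
{'clock': 0.15, 'joint_pos': array([1.02840434e+00, 3.13824620e-01, 4.52341621e-02, 1.30359276e+00,
       3.51731106e-05, 1.43118429e+00]), 'qvel': array([ 7.74598555e-05, -3.17392083e-03,  3.13967046e-03,  7.88141174e-05,
       -1.18971496e-03,  1.08882031e-03]), 'tau': array([ 2.64590555e-03, -4.81065130e+01,  2.98815250e+01,  1.39315621e-02,
       -1.28385614e-04,  3.14693743e-06]), 'tcp_pos': array([0.22520216, 0.52866687, 0.2416132 ]), 'orientation': array([ 2.82241938e-04,  8.34259160e-01,  5.51372083e-01, -6.33650531e-04]), 'wrist_force': array([ 0.09059036, -0.38939874,  0.30092782]), 'ft_torque': array([ 0.03543285, -0.03466058,  0.02023233]), 'finger_gap': 0.08553389678927441} 0.011
```

View pics/scene0.png

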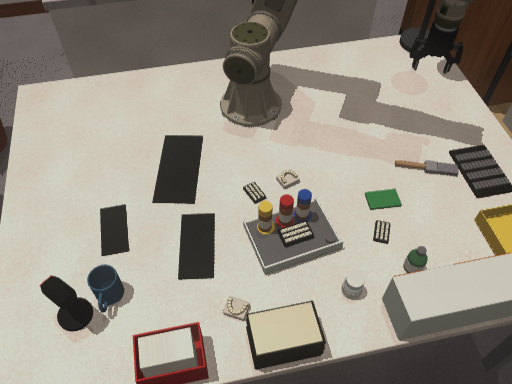

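View pics/side0.png

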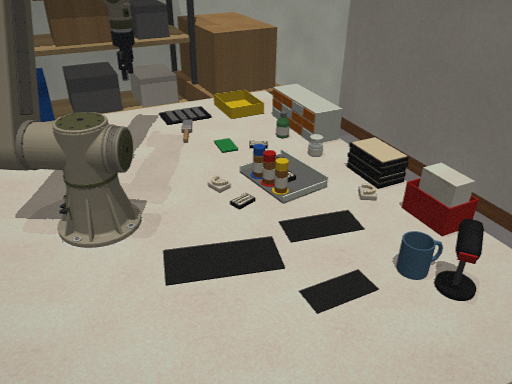

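View pics/wrist0.png

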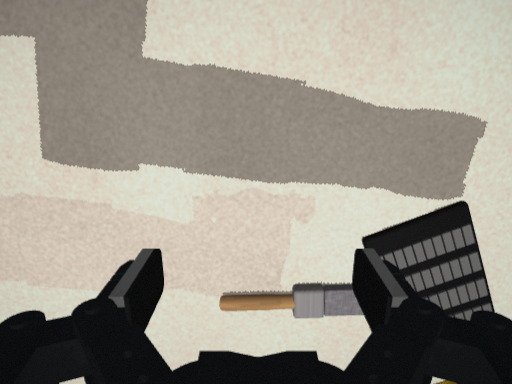

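The scene view shows the bay with yellow, red and blue bottles at (266,217), (287,210) and (304,203), and the card behind them at (296,233). There are three dark mats, of which the one at (197,246) looks middle-sized, and the green plate is at (382,199). The wrist view shows only decoys, so next I measure.

```bash
cat > m1.py <<'E'
from h import *
D={n:np.load(f"pics/{n}0.png.npz") for n in("scene","side")}
def blobs(im,mask,amin):
    n,l,s,c=cv2.connectedComponentsWithStats(mask.astype(np.uint8)); return [(s[i],c[i],(l==i).astype(np.uint8)) for i in range(1,n) if s[i][4]>=amin]
def rect(K,T,m,z):
    cn=max(cv2.findContours(m,cv2.RETR_EXTERNAL,cv2.CHAIN_APPROX_NONE)[0],key=cv2.contourArea)
    P=np.array([onz(K,T,p[0],z)[:2] for p in cn]).astype(np.float32)
    return cv2.minAreaRect(P*1000)
for n,d in D.items():
    im,K,T=d["im"],d["K"],d["T"]; hsv=cv2.cvtColor(im,cv2.COLOR_RGB2HSV); g=im.max(2)
    print(n)
    for s,c,m in blobs(im,g<45,200): 
        r=rect(K,T,m,.003); print(" dark",c.round(),s[4],np.round(r[0]),np.round(r[1]),round(r[2],1))
    gm=(hsv[...,0]>50)&(hsv[...,0]<80)&(hsv[...,1]>100)&(g>60)
    for s,c,m in blobs(im,gm,100):
        r=rect(K,T,m,.01); print(" green",c.round(),s[4],np.round(r[0]),np.round(r[1]),round(r[2],1))
    for col,lo,hi in(("y",20,32),("r",-6,5),("b",105,125)):
        h=hsv[...,0].astype(int); h=np.where(h>170,h-180,h)
        mk=(h>=lo)&(h<=hi)&(hsv[...,1]>170)&(g>70)
        for s,c,m in blobs(im,mk,40):
            if n=="scene" and not(240<c[0]<330 and 180<c[1]<250): continue
            if n=="side" and not(240<c[0]<330 and 140<c[1]<210): continue
            print(" ",col,c.round(1),s[:5])
E
python3 m1.py
python3 - <<'E'
import cv2,numpy as np
a=cv2.imread("pics/scene0.png")[165:280,160:410]; b=cv2.imread("pics/side0.png")[130:210,215:340]
a=cv2.resize(a,(750,345),interpolation=cv2.INTER_CUBIC); b=cv2.resize(b,(375,240),interpolation=cv2.INTER_CUBIC)
o=np.zeros((590,750,3),np.uint8); o[:345]=a; o[350:,:375]=b
cv2.imwrite("pics/crop0.png",o)
E
```

```text
scene
 dark [436.  39.] 1798 [-275.  844.] [251. 514.] 62.9
 dark [498.  74.] 417 [ 20. 997.] [ 27. 440.] 45.8
 dark [240.  71.] 543 [-199.   -1.] [160. 105.] 20.5
 dark [481. 174.] 815 [469. 673.] [131. 199.] 89.9
 dark [181. 179.] 1339 [ 282. -294.] [116. 220.] 76.5
 dark [192. 230.] 469 [ 516. -279.] [ 69. 139.] 81.5
 dark [ 68. 305.] 1507 [ 663. -650.] [185.  86.] 41.0
 dark [285. 354.] 984 [ 911. -109.] [202. 111.] 64.1
 dark [498. 354.] 426 [1030.  425.] [ 30. 120.] 22.4
 green [383. 199.] 479 [515. 314.] [97. 59.] 85.9
  r [286.4 199.9] [280 195  13  11 101]
side
 dark [192.  41.] 454 [1114. 2454.] [2897.   54.] 71.5
 dark [124.  44.] 879 [ 537. 2158.] [1771.  212.] 79.4
 dark [126. 152.] 295 [166. 446.] [340.  47.] 78.5
 dark [376. 168.] 1307 [916. -53.] [304. 225.] 41.2
 dark [320. 226.] 1532 [ 550. -280.] [ 97. 216.] 80.6
 dark [470. 237.] 814 [ 888. -501.] [188.  62.] 38.6
 dark [221. 260.] 3832 [ 246. -297.] [130. 286.] 76.6
 dark [455. 284.] 976 [ 714. -601.] [142.  93.] 57.9
 dark [338. 291.] 1663 [ 445. -515.] [169.  75.] 0.3
 green [226. 145.] 199 [507. 301.] [107.  63.] 86.6
  y [281.1 164. ] [275 158  13  13 155]
  y [278.8 191.4] [272 187  17   8  40]
  r [268.9 155.9] [263 151  13  11 121]
  b [258.8 149.4] [253 145  13  11  99]
```

View pics/crop0.png

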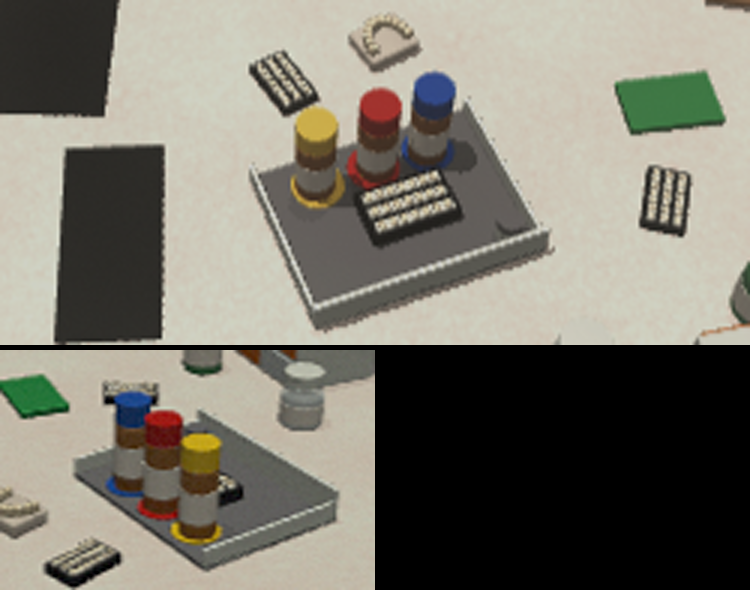

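Run:
```python
from h import *
S=np.load("pics/scene0.png.npz");V=np.load("pics/side0.png.npz")
def c2(p): return (160+p[0]/3-.33,165+p[1]/3-.33)
def v2(p): return (215+p[0]/3-.33,130+(p[1]-350)/3-.33)
for n,a,b in(("yel",(316,121),(201,442)),("red",(380,103),(164,419)),("blu",(434,87),(133,400)),("bay near-y corner",(318,306),(207,553)),("bayfarcorner",(548,234),None)):
    if b: x,e=tri([ray(S["K"],S["T"],c2(a)),ray(V["K"],V["T"],v2(b))]); print(n,x.round(4),np.round(e,4))
    else: print(n,onz(S["K"],S["T"],c2(a),.04).round(3))
for n,p in(("cardTL",(356,207)),("TR",(438,171)),("BR",(462,207)),("BL",(381,240))): print(n,onz(S["K"],S["T"],c2(p),.022 if n!="BL" else .022).round(4))
for n in("scene","side"):
  d=np.load(f"pics/{n}0.png.npz");im=d["im"];hsv=cv2.cvtColor(im,cv2.COLOR_RGB2HSV)
  m=((im.max(2)<60)).astype(np.uint8)
  k,l,s,c=cv2.connectedComponentsWithStats(m)
  for i in range(1,k):
    if s[i][4]>400:
      P=np.array([onz(d["K"],d["T"],(u,v),.003)[:2] for v,u in np.argwhere(l==i)[::3]],np.float32)
      r=cv2.minAreaRect(P*1000); 
      if np.hypot(*(np.array(r[0])-[560,-280]))<80: print(n,r)
s=env.get_state();w,x,y,z=s["orientation"];print(R.from_quat([x,y,z,w]).as_matrix().round(3), np.array(env.calibration("wrist")["hand_eye"]).round(3))
```

```text
yel [ 0.5358 -0.0687  0.1123] [0.0018 0.0018]
red [ 0.5274 -0.0044  0.1112] [0.0018 0.0018]
blu [0.5192 0.0512 0.1106] [0.0016 0.0016]
bay near-y corner [ 0.5979 -0.0561 -0.0686] [0.0386 0.0386]
bayfarcorner [0.658 0.131 0.04 ]
cardTL [ 0.5798 -0.0363  0.022 ]
TR [0.556  0.0533 0.022 ]
BR [0.6015 0.0646 0.022 ]
BL [ 0.621  -0.0218  0.022 ]
scene ((554.9193725585938, -275.86065673828125), (97.28189849853516, 215.4175567626953), 80.90975952148438)
side ((550.2249755859375, -280.3460388183594), (97.50735473632812, 216.05723571777344), 80.63085174560547)
[[ 0.392  0.92  -0.001]
 [ 0.92  -0.392 -0.001]
 [-0.001 -0.    -1.   ]] [[ 1.     0.001 -0.001  0.   ]
 [-0.001  0.954  0.301 -0.076]
 [ 0.001 -0.301  0.954 -0.132]
 [ 0.     0.     0.     1.   ]]
```

```bash
cat >> h.py <<'E'
def Rt(yaw): # tool down, x axis at yaw deg
    c,s=np.cos(np.radians(yaw)),np.sin(np.radians(yaw)); return np.array([[c,s,0],[s,-c,0],[0,0,-1.]])
def pose():
    s=env.get_state(); w,x,y,z=s["orientation"]; return np.array(s["tcp_pos"]),R.from_quat([x,y,z,w]).as_matrix()
def plan(wps):
    """wps: (x,y,z,yaw,grip,rows); prints rows per 5"""
    p,M=pose(); out=[]
    for x,y,z,yaw,g,n in wps:
        q=np.array([x,y,z]); p0,M0=p,M; rv=R.from_matrix(M0.T@Rt(yaw)).as_rotvec()
        for i in range(1,n+1):
            pn=p0+(q-p0)*i/n; Mn=M0@R.from_rotvec(rv*i/n).as_matrix()
            d=M.T@(pn-p); t=np.degrees(R.from_matrix(M.T@Mn).as_rotvec())
            out.append([g]+[round(float(v),4) for v in d]+[round(float(v),1) for v in t]); p,M=pn,Mn
    while len(out)%5: out.append([g,0,0,0,0,0,0])
    a=np.abs(np.array(out)); print("max",a[:,1:4].max(),a[:,4:].max())
    for i in range(0,len(out),5): print([round(v,4)+0 for r in out[i:i+5] for v in r])
def st():
    s=env.get_state(); p,M=pose(); print(round(s["clock"],2),p.round(4),"yaw",round(np.degrees(np.arctan2(M[1,0],M[0,0])),1),"tilt",round(np.degrees(np.arccos(-M[2,2])),2),"gap",round(s["finger_gap"],4),"F",np.round(s["wrist_force"],1),"q6",round(s["joint_pos"][5],2))
E
python3 -c "
from h import *
plan([(.547,.06,.30,8,1,15)])"
```

```text
max 0.0379 3.9
[1, -0.0203, 0.032, -0.0039, 0.0, 0.0, 3.9, 1, -0.0181, 0.0333, -0.0039, 0.0, 0.0, 3.9, 1, -0.0158, 0.0345, -0.0039, 0.0, 0.0, 3.9, 1, -0.0134, 0.0355, -0.0039, 0.0, 0.0, 3.9, 1, -0.0109, 0.0363, -0.0039, 0.0, 0.0, 3.9]
[1, -0.0084, 0.037, -0.0039, 0.0, 0.0, 3.9, 1, -0.0059, 0.0374, -0.0039, 0.0, 0.0, 3.9, 1, -0.0033, 0.0378, -0.0039, 0.0, 0.0, 3.9, 1, -0.0007, 0.0379, -0.0039, 0.0, 0.0, 3.9, 1, 0.0019, 0.0379, -0.0039, 0.0, 0.0, 3.9]
[1, 0.0045, 0.0376, -0.0039, 0.0, 0.0, 3.9, 1, 0.0071, 0.0372, -0.0039, 0.0, 0.0, 3.9, 1, 0.0096, 0.0367, -0.0039, 0.0, 0.0, 3.9, 1, 0.0121, 0.0359, -0.0039, 0.0, 0.0, 3.9, 1, 0.0145, 0.035, -0.0039, 0.0, 0.0, 3.9]
```

Emit:
carry_out:
  moves: [1,-0.02,0.032,-0.004,0,0,4,1,-0.018,0.033,-0.004,0,0,4,1,-0.016,0.035,-0.004,0,0,4,1,-0.013,0.036,-0.004,0,0,4,1,-0.011,0.036,-0.004,0,0,4]

```text
clock: 0.78
tcp_pos: [0.333, 0.369, 0.2597]
orientation: [0.001, 0.918, 0.396, -0.002]
wrist_force: [0.9, 0.7, 0.5]
finger_gap: 0.0855
```

Emit:
carry_out:
  moves: [1,-0.008,0.037,-0.004,0,0,4,1,-0.006,0.037,-0.004,0,0,4,1,-0.003,0.038,-0.004,0,0,4,1,-0.001,0.038,-0.004,0,0,4,1,0.002,0.038,-0.004,0,0,4]

```text
clock: 1.4
tcp_pos: [0.4397, 0.2051, 0.2796]
orientation: [0.002, 0.974, 0.225, -0.003]
wrist_force: [-0.2, -0.8, 1.0]
finger_gap: 0.0855
```

Emit:
carry_out:
  moves: [1,0.005,0.038,-0.004,0,0,4,1,0.007,0.037,-0.004,0,0,4,1,0.01,0.037,-0.004,0,0,4,1,0.012,0.036,-0.004,0,0,4,1,0.015,0.035,-0.004,0,0,3]

```text
clock: 2.02
tcp_pos: [0.5446, 0.039, 0.2992]
orientation: [0.002, 0.998, 0.055, -0.004]
wrist_force: [0.5, 0.3, 0.2]
finger_gap: 0.0855
```

```bash
python3 -c "
from h import *
st(); shot('wrist','w1.png'); st()"
```

```text
2.02 [0.5446 0.039  0.2992] yaw 6.3 tilt 0.48 gap 0.0855 F [0.5 0.3 0.2] q6 1.39
2.08 [0.5473 0.0353 0.2991] yaw 6.0 tilt 0.5 gap 0.0854 F [ 3.3 -2.4  0.9] q6 1.39
```

View pics/w1.png

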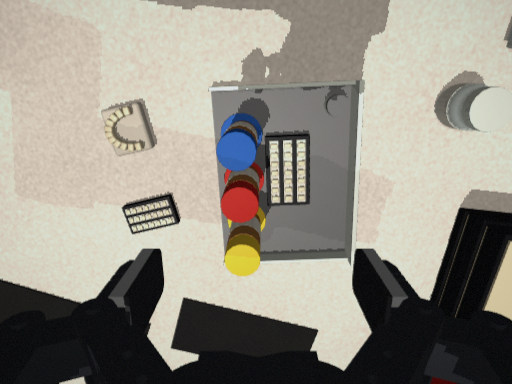

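The wrist view shows the caps at blue (237,152), red (240,201) and yellow (243,255). The card is at (289,169), behind the red and blue bottles, and the mat is partly visible at (245,325). Now the fine measurement.

```bash
cat > m2.py <<'E'
from h import *
import sys
d=np.load(sys.argv[1]);im,K,T=d["im"],d["K"],d["T"];hsv=cv2.cvtColor(im,cv2.COLOR_RGB2HSV)
h=hsv[...,0].astype(int);h=np.where(h>170,h-180,h);sat=hsv[...,1];v=hsv[...,2]
S=np.load("pics/scene0.png.npz");V=np.load("pics/side0.png.npz")
ca={"y":((316,121),(201,442)),"r":((380,103),(164,419)),"b":((434,87),(133,400))}
def big(m):
    k,l,s,c=cv2.connectedComponentsWithStats(m.astype(np.uint8)); i=1+np.argmax(s[1:,4]); return (l==i).astype(np.uint8)
for c,lo,hi in(("y",20,32),("r",-6,5),("b",105,125)):
    m=(h>=lo)&(h<=hi)&(sat>150)&(v>60)
    # brightest part = top face
    t=np.percentile(v[m],60); top=big(m&(v>0.85*t)); top=cv2.morphologyEx(top,cv2.MORPH_OPEN,np.ones((7,7)))
    cn=max(cv2.findContours(top,cv2.RETR_EXTERNAL,cv2.CHAIN_APPROX_NONE)[0],key=cv2.contourArea)
    (u0,v0),(a,b),_=cv2.fitEllipse(cn)
    P=np.array([onz(K,T,q[0],.113)[:2] for q in cn],np.float32)*1000; (cx,cy),r=cv2.minEnclosingCircle(P)
    a1,b1=ca[c]; A=(160+a1[0]/3-.33,165+a1[1]/3-.33);B=(215+b1[0]/3-.33,130+(b1[1]-350)/3-.33)
    x,e=tri([ray(K,T,(u0,v0)),ray(S["K"],S["T"],A),ray(V["K"],V["T"],B)])
    print(c,"ell",round(u0),round(v0),round(a),round(b),"onz",onz(K,T,(u0,v0),.113).round(4),"circ",round(cx),round(cy),round(r,1),"tri",x.round(4),np.round(e,4))
m=np.zeros(v.shape,bool);m[120:220,255:325]=1
b=(v<45)&m; b=big(cv2.morphologyEx(b.astype(np.uint8),cv2.MORPH_CLOSE,np.ones((9,9))))
cn=max(cv2.findContours(b,cv2.RETR_EXTERNAL,cv2.CHAIN_APPROX_NONE)[0],key=cv2.contourArea);cn=cv2.convexHull(cn)
P=np.array([onz(K,T,q[0],.022)[:2] for q in cn],np.float32)*1000;print("card",cv2.boundingRect(cn),cv2.minAreaRect(P))
E
python3 m2.py pics/w1.png.npz
```

```text
y ell 242 260 30 34 onz [ 0.5387 -0.068   0.113 ] circ 539 -68 19.3 tri [ 0.537  -0.0684  0.1125] [0.0017 0.0024 0.0016]
r ell 239 204 33 36 onz [ 0.5296 -0.0042  0.113 ] circ 530 -5 19.2 tri [ 0.5283 -0.0045  0.1115] [0.0013 0.0023 0.0016]
b ell 236 151 37 38 onz [0.5211 0.0513 0.113 ] circ 521 51 19.2 tri [0.5199 0.0511 0.1108] [0.0011 0.002  0.0014]
card (265, 134, 45, 70) ((584.2636108398438, 15.131790161132812), (55.946800231933594, 92.26593780517578), 9.06369400024414)
```

```bash
python3 -c "
from h import *
st(); plan([(.538,-.0675,.15,8,1,5),(.538,-.0675,.15,8,1,1)])"
```

```text
2.08 [0.5473 0.0353 0.2991] yaw 6.0 tilt 0.5 gap 0.0854 F [ 3.3 -2.4  0.9] q6 1.39
max 0.03 0.4
[1, -0.0038, 0.0201, 0.03, 0.1, 0.1, -0.4, 1, -0.004, 0.0201, 0.0299, 0.1, 0.1, -0.4, 1, -0.0042, 0.0201, 0.0299, 0.1, 0.1, -0.4, 1, -0.0044, 0.0201, 0.0299, 0.1, 0.1, -0.4, 1, -0.0045, 0.0201, 0.0298, 0.1, 0.1, -0.4]
[1, 0.0, 0.0, 0.0, 0.0, 0.0, 0.0, 1, 0, 0, 0, 0, 0, 0, 1, 0, 0, 0, 0, 0, 0, 1, 0, 0, 0, 0, 0, 0, 1, 0, 0, 0, 0, 0, 0]
```

Emit:
carry_out:
  moves: [1,-0.006,0.03,0.045,0,0,-1,1,-0.006,0.03,0.045,0,0,-1,1,-0.006,0.03,0.045,0.5,0.5,0,1,-0.003,0.011,0.014,0,0,0,1,0,0,0,0,0,0]

```text
clock: 2.7
tcp_pos: [0.5397, -0.0718, 0.147]
orientation: [-0.002, 0.998, 0.07, 0.003]
wrist_force: [-0.1, 0.1, 1.1]
finger_gap: 0.0856
```

```bash
python3 -c "
from h import *
st(); plan([(.538,-.0675,.088,8,1,4)])"
```

```text
2.7 [ 0.5397 -0.0718  0.147 ] yaw 8.0 tilt 0.36 gap 0.0856 F [-0.1  0.1  1.1] q6 1.15
max 0.0147 0.1
[1, -0.0003, -0.0011, 0.0147, 0.0, -0.1, 0.0, 1, -0.0003, -0.0011, 0.0147, 0.0, -0.1, 0.0, 1, -0.0003, -0.0011, 0.0147, 0.0, -0.1, 0.0, 1, -0.0003, -0.0011, 0.0147, 0.0, -0.1, 0.0, 1, 0, 0, 0, 0, 0, 0]
```

Emit:
carry_out:
  moves: [1,0,-0.002,0.015,0,0,0,1,-0.001,-0.001,0.015,0,0,0,1,-0.001,-0.001,0.015,0,0,0,1,0,0,0.014,0,0,0,1,0,0,0,0,0,0]

```text
clock: 3.32
tcp_pos: [0.54, -0.0649, 0.0873]
orientation: [-0.001, 0.997, 0.072, 0.005]
wrist_force: [0.5, 0.5, -0.6]
finger_gap: 0.0857
```

Emit:
carry_out:
  moves: [-1,0,0,0,0,0,0,-1,0,0,0,0,0,0,-1,0,0,0,0,0,0,-1,0,0,0,0,0,0,-1,0,0,0,0,0,0]
  squeeze: 40

```text
clock: 3.95
tcp_pos: [0.5407, -0.0653, 0.0884]
orientation: [-0.001, 0.997, 0.072, 0.006]
wrist_force: [-0.3, -0.1, -0.8]
finger_gap: 0.0393
```

```bash
python3 -c "
from h import *
st(); p=pose()[0]; plan([(p[0],p[1],.17,8,-1,3),(.6212,-.3073,.17,-9,-1,6),(.6212,-.3073,.17,-9,-1,1)])"
```

```text
3.95 [ 0.5407 -0.0653  0.0884] yaw 8.2 tilt 0.68 gap 0.0393 F [-0.3 -0.1 -0.8] q6 1.16
max 0.0418 2.8
[-1, 0.0003, 0.0, -0.0272, 0.0, -0.2, 0.1, -1, 0.0002, 0.0, -0.0272, 0.0, -0.2, 0.1, -1, 0.0001, 0.0, -0.0272, 0.0, -0.2, 0.1, -1, 0.0077, 0.0418, 0.0, 0.0, 0.0, 2.8, -1, 0.0097, 0.0414, 0.0, 0.0, 0.0, 2.8]
[-1, 0.0118, 0.0409, 0.0, 0.0, 0.0, 2.8, -1, 0.0138, 0.0402, 0.0, 0.0, 0.0, 2.8, -1, 0.0157, 0.0395, 0.0, 0.0, 0.0, 2.8, -1, 0.0177, 0.0387, 0.0, 0.0, 0.0, 2.8, -1, 0.0, 0.0, 0.0, 0.0, 0.0, 0.0]
```

Emit:
carry_out:
  moves: [-1,0,0,-0.027,0,0,0,-1,0,0,-0.027,0,0,0,-1,0,0,-0.027,0,0,0,-1,0.008,0.042,0,0,0,3,-1,0.01,0.041,0,0,0,3]

```text
clock: 4.58
tcp_pos: [0.5665, -0.1446, 0.1715]
orientation: [-0.002, 1.0, 0.02, 0.005]
wrist_force: [0.4, 0.7, -2.4]
finger_gap: 0.0395
```

Emit:
carry_out:
  moves: [-1,0.012,0.041,0,0,0,3,-1,0.014,0.04,0,0,0,3,-1,0.016,0.039,0,0,0,3,-1,0.018,0.03,0,0,0,2,-1,0,0,0,0,0,0]

```text
clock: 5.2
tcp_pos: [0.6229, -0.3052, 0.17]
orientation: [-0.002, 0.997, -0.08, 0.005]
wrist_force: [-1.0, 1.2, -1.8]
finger_gap: 0.0392
```

```bash
python3 -c "
from h import *
st(); plan([(.6212,-.3073,.090,-9,-1,4),(.6212,-.3073,.084,-9,-1,1)])"
```

```text
5.2 [ 0.6229 -0.3052  0.17  ] yaw -9.2 tilt 0.61 gap 0.0392 F [-1.   1.2 -1.8] q6 1.16
max 0.02 0.1
[-1, -0.0005, 0.0007, 0.02, -0.1, -0.1, -0.1, -1, -0.0005, 0.0007, 0.02, -0.1, -0.1, -0.1, -1, -0.0004, 0.0006, 0.02, -0.1, -0.1, -0.1, -1, -0.0004, 0.0006, 0.02, -0.1, -0.1, -0.1, -1, 0.0, 0.0, 0.006, 0.0, 0.0, 0.0]
```

Emit:
carry_out:
  moves: [-1,0,0.001,0.025,-0.5,0,0,-1,0,0.001,0.025,0,0,0,-1,0,0,0.025,0,0,0,-1,0,0,0.008,0,0,0,-1,0,0,0.002,0,0,0]

```text
clock: 5.82
tcp_pos: [0.6224, -0.3044, 0.0832]
orientation: [0.001, 0.997, -0.079, 0.004]
wrist_force: [-1.2, 0.3, 8.9]
finger_gap: 0.0393
```

```bash
python3 -c "
from h import *
st()"
```

```text
5.83 [ 0.6224 -0.3044  0.0832] yaw -9.1 tilt 0.46 gap 0.0393 F [-1.2  0.3  8.9] q6 1.16
```

Contact came at z 0.083, as predicted. Releasing, then going back for red.

Emit:
carry_out:
  moves: [0.4,0,0,0,0,0,0,0.4,0,0,0,0,0,0,0.4,0,0,-0.03,0,0,0,0.4,0,0,-0.04,0,0,0,1,0,0,-0.005,0,0,0]

```text
clock: 6.45
tcp_pos: [0.6237, -0.3048, 0.1649]
orientation: [0.003, 0.997, -0.079, 0.007]
wrist_force: [-0.1, -0.1, 0.7]
finger_gap: 0.0759
```

```bash
python3 -c "
from h import *
st(); plan([(.5293,-.006,.15,8,1,7),(.5293,-.006,.15,8,1,1),(.5293,-.006,.088,8,1,4),(.5293,-.006,.088,8,1,1)])"
```

```text
6.45 [ 0.6237 -0.3048  0.1649] yaw -9.0 tilt 0.86 gap 0.0759 F [-0.1 -0.1  0.7] q6 1.16
max 0.0438 2.4
[1, -0.02, -0.04, 0.0017, 0.1, -0.1, -2.4, 1, -0.0183, -0.0409, 0.0017, 0.1, -0.1, -2.4, 1, -0.0166, -0.0416, 0.0018, 0.1, -0.1, -2.4, 1, -0.0148, -0.0423, 0.0019, 0.1, -0.1, -2.4, 1, -0.013, -0.0428, 0.0019, 0.1, -0.1, -2.4]
[1, -0.0111, -0.0434, 0.002, 0.1, -0.1, -2.4, 1, -0.0093, -0.0438, 0.0021, 0.1, -0.1, -2.4, 1, 0.0, 0.0, 0.0, 0.0, 0.0, 0.0, 1, 0.0, 0.0, 0.0155, 0.0, 0.0, 0.0, 1, 0.0, 0.0, 0.0155, 0.0, 0.0, 0.0]
[1, 0.0, 0.0, 0.0155, 0.0, 0.0, 0.0, 1, 0.0, 0.0, 0.0155, 0.0, 0.0, 0.0, 1, 0.0, 0.0, 0.0, 0.0, 0.0, 0.0, 1, 0, 0, 0, 0, 0, 0, 1, 0, 0, 0, 0, 0, 0]
```

Emit:
carry_out:
  moves: [1,-0.02,-0.04,0,0,0,-2.5,1,-0.018,-0.041,0,0,0,-2.5,1,-0.017,-0.042,0,0.5,-0.5,-2.5,1,-0.015,-0.042,0,0,0,-2.5,1,-0.013,-0.043,0,0,0,-2.5]

```text
clock: 7.08
tcp_pos: [0.5549, -0.0896, 0.1629]
orientation: [0.0, 1.0, 0.031, 0.005]
wrist_force: [0.8, 0.8, -0.1]
finger_gap: 0.0855
```

Emit:
carry_out:
  moves: [1,-0.011,-0.043,0.002,0,0,-2.5,1,-0.005,-0.02,0.002,0,0,-2,1,0,0,0,0,0,0,1,0,0,0,0,0,0,1,0,0,0,0,0,0]

```text
clock: 7.7
tcp_pos: [0.5336, -0.0257, 0.1586]
orientation: [0.001, 0.997, 0.072, 0.006]
wrist_force: [-0.3, -0.6, 0.0]
finger_gap: 0.0851
```

```bash
python3 -c "
from h import *
st(); plan([(.5293,-.0055,.088,8,1,4)])"
```

```text
7.7 [ 0.5336 -0.0257  0.1586] yaw 8.3 tilt 0.7 gap 0.0851 F [-0.3 -0.6  0. ] q6 1.23
max 0.0176 0.2
[1, -0.0005, -0.0052, 0.0176, 0.0, -0.2, 0.1, 1, -0.0005, -0.0052, 0.0176, 0.0, -0.2, 0.1, 1, -0.0005, -0.0052, 0.0176, 0.0, -0.2, 0.1, 1, -0.0004, -0.0052, 0.0176, 0.0, -0.2, 0.1, 1, 0, 0, 0, 0, 0, 0]
```

Emit:
carry_out:
  moves: [1,-0.001,-0.016,0.005,0,-0.5,0,1,-0.001,-0.005,0.02,0,0,0,1,0,0,0.025,0,0,0,1,0,0,0.02,0,0,0,1,0,0,0,0,0,0]

```text
clock: 8.32
tcp_pos: [0.5294, -0.0045, 0.0855]
orientation: [0.001, 0.998, 0.07, 0.001]
wrist_force: [-0.5, 0.1, -0.4]
finger_gap: 0.0852
```

```bash
python3 -c "
from h import *
st()"
```

```text
8.32 [ 0.5294 -0.0045  0.0855] yaw 8.0 tilt 0.15 gap 0.0852 F [-0.5  0.1 -0.4] q6 1.27
```

Well centred. Grip, lift, go to slot C.

Emit:
carry_out:
  moves: [-1,0,0,0,0,0,0,-1,0,0,0,0,0,0,-1,0,0,0,0,0,0,-1,0,0,0,0,0,0,-1,0,0,0,0,0,0]

```text
clock: 8.95
tcp_pos: [0.5309, -0.0045, 0.0878]
orientation: [0.001, 0.998, 0.07, 0.003]
wrist_force: [0.2, 0.8, -2.2]
finger_gap: 0.0393
```

Emit:
carry_out:
  moves: [-1,0,0,-0.03,0,0,0,-1,0,0,-0.03,0,0,0,-1,0,0,-0.025,0,0,0,-1,0,0,0,0,0,0,-1,0,0,0,0,0,0]

```text
clock: 9.57
tcp_pos: [0.5292, -0.0043, 0.1733]
orientation: [0.001, 0.998, 0.07, 0.001]
wrist_force: [0.0, -0.1, -2.1]
finger_gap: 0.0391
```

```bash
python3 -c "
from h import *
st(); plan([(.479,-.2843,.17,-9,-1,9),(.479,-.2843,.17,-9,-1,1)])"
```

```text
9.57 [ 0.5292 -0.0043  0.1733] yaw 8.0 tilt 0.15 gap 0.0391 F [ 0.  -0.1 -2.1] q6 1.27
max 0.0316 1.9
[-1, -0.0098, 0.03, 0.0004, 0.0, 0.0, 1.9, -1, -0.0088, 0.0303, 0.0004, 0.0, 0.0, 1.9, -1, -0.0078, 0.0306, 0.0004, 0.0, 0.0, 1.9, -1, -0.0068, 0.0309, 0.0004, 0.0, 0.0, 1.9, -1, -0.0058, 0.0311, 0.0004, 0.0, 0.0, 1.9]
[-1, -0.0048, 0.0312, 0.0004, 0.0, 0.0, 1.9, -1, -0.0038, 0.0314, 0.0004, 0.0, 0.0, 1.9, -1, -0.0027, 0.0315, 0.0004, 0.0, 0.0, 1.9, -1, -0.0017, 0.0316, 0.0004, 0.0, 0.0, 1.9, -1, 0.0, 0.0, 0.0, 0.0, 0.0, 0.0]
```

Emit:
carry_out:
  moves: [-1,-0.01,0.03,0,0,0,2,-1,-0.009,0.03,0,0,0,2,-1,-0.008,0.031,0,0,0,2,-1,-0.007,0.031,0,0,0,2,-1,-0.006,0.031,0,0,0,2]

```text
clock: 10.2
tcp_pos: [0.4957, -0.1606, 0.1656]
orientation: [-0.001, 1.0, -0.018, -0.004]
wrist_force: [0.9, 0.1, -1.2]
finger_gap: 0.0391
```

Emit:
carry_out:
  moves: [-1,-0.005,0.031,0,0,0,2,-1,-0.004,0.031,0,0,0,2,-1,-0.003,0.031,0,0,0,2,-1,-0.002,0.03,0,0,0,1,-1,0,0,0,0,0,0]

```text
clock: 10.82
tcp_pos: [0.4656, -0.2856, 0.1567]
orientation: [-0.004, 0.997, -0.083, -0.009]
wrist_force: [-0.7, 0.4, -1.2]
finger_gap: 0.039
```

```bash
python3 -c "
from h import *
st(); plan([(.479,-.2843,.084,-9,-1,4)])"
```

```text
10.82 [ 0.4656 -0.2856  0.1567] yaw -9.5 tilt 1.16 gap 0.039 F [-0.7  0.4 -1.2] q6 1.04
max 0.0182 0.3
[-1, 0.0036, -0.0008, 0.0181, -0.1, 0.3, -0.1, -1, 0.0035, -0.0008, 0.0181, -0.1, 0.3, -0.1, -1, 0.0034, -0.0008, 0.0181, -0.1, 0.3, -0.1, -1, 0.0033, -0.0008, 0.0182, -0.1, 0.3, -0.1, -1, 0, 0, 0, 0, 0, 0]
```

Emit:
carry_out:
  moves: [-1,0.011,-0.001,0.015,-0.3,1,0,-1,0.002,0,0.022,0,0,0,-1,0,0,0.022,0,0,0,-1,0,0,0.011,0,0,0,-1,0,0,0.001,0,0,0]

```text
clock: 11.45
tcp_pos: [0.4763, -0.2826, 0.0812]
orientation: [-0.002, 0.997, -0.082, -0.003]
wrist_force: [-5.5, 0.4, 19.6]
finger_gap: 0.0394
```

```bash
python3 -c "
from h import *
st()"
```

```text
11.45 [ 0.4763 -0.2826  0.0812] yaw -9.4 tilt 0.48 gap 0.0394 F [-5.5  0.4 19.6] q6 1.05
```

Emit:
carry_out:
  moves: [-1,0,0,-0.001,0,0,0,0.4,0,0,0,0,0,0,0.4,0,0,0,0,0,0,0.4,0,0,-0.03,0,0,0,0.4,0,0,-0.04,0,0,0]

```text
clock: 12.08
tcp_pos: [0.475, -0.2799, 0.15]
orientation: [-0.005, 0.997, -0.081, -0.007]
wrist_force: [-0.1, -0.8, 0.0]
finger_gap: 0.0596
```

```bash
python3 -c "
from h import *
st(); plan([(.5208,.0515,.155,8,1,9)])"
```

```text
12.07 [ 0.475  -0.2799  0.15  ] yaw -9.3 tilt 0.94 gap 0.0596 F [-0.1 -0.8  0. ] q6 1.05
max 0.0372 1.9
[1, -0.0009, -0.0372, -0.0002, -0.1, 0.1, -1.9, 1, 0.0003, -0.0372, -0.0003, -0.1, 0.1, -1.9, 1, 0.0016, -0.0371, -0.0003, -0.1, 0.1, -1.9, 1, 0.0028, -0.0371, -0.0003, -0.1, 0.1, -1.9, 1, 0.004, -0.037, -0.0004, -0.1, 0.1, -1.9]
[1, 0.0053, -0.0368, -0.0004, -0.1, 0.1, -1.9, 1, 0.0065, -0.0366, -0.0005, -0.1, 0.1, -1.9, 1, 0.0077, -0.0364, -0.0005, -0.1, 0.1, -1.9, 1, 0.009, -0.0361, -0.0005, -0.1, 0.1, -1.9, 1, 0, 0, 0, 0, 0, 0]
```

Emit:
carry_out:
  moves: [1,0,-0.03,-0.015,0,1,-2,1,0,-0.037,0,0,0,-2,1,0.001,-0.037,0,0,0,-2,1,0.002,-0.037,0,0,0,-2,1,0.003,-0.037,0,0,0,-2]

```text
clock: 12.7
tcp_pos: [0.5003, -0.1026, 0.1704]
orientation: [-0.002, 1.0, 0.006, 0.007]
wrist_force: [1.0, 0.5, 0.3]
finger_gap: 0.0853
```

Emit:
carry_out:
  moves: [1,0.005,-0.037,0,0,0,-2,1,0.006,-0.037,0,0,0,-2,1,0.007,-0.037,0,0,0,-2,1,0.008,-0.03,0,0,0,-1,1,0,0,0,0,0,0]

```text
clock: 13.32
tcp_pos: [0.5175, 0.0472, 0.1711]
orientation: [-0.002, 0.997, 0.071, 0.007]
wrist_force: [-0.2, -1.4, -0.5]
finger_gap: 0.0854
```

```bash
python3 -c "
from h import *
st(); plan([(.5208,.0515,.088,8,1,4)])"
```

```text
13.32 [0.5175 0.0472 0.1711] yaw 8.2 tilt 0.86 gap 0.0854 F [-0.2 -1.4 -0.5] q6 1.36
max 0.0208 0.2
[1, 0.0007, -0.0009, 0.0208, 0.0, -0.2, 0.0, 1, 0.0007, -0.0009, 0.0208, 0.0, -0.2, 0.0, 1, 0.0008, -0.0009, 0.0208, 0.0, -0.2, 0.0, 1, 0.0009, -0.0009, 0.0208, 0.0, -0.2, 0.0, 1, 0, 0, 0, 0, 0, 0]
```

Emit:
carry_out:
  moves: [1,0.001,-0.003,0.015,0,-0.8,0,1,0.001,-0.001,0.025,0,0,0,1,0.001,0,0.025,0,0,0,1,0,0,0.016,0,0,0,1,0,0,0,0,0,0]

```text
clock: 13.95
tcp_pos: [0.519, 0.0484, 0.0837]
orientation: [-0.001, 0.998, 0.068, -0.002]
wrist_force: [0.2, 0.3, 0.4]
finger_gap: 0.0848
```

Emit:
carry_out:
  moves: [-1,0,0,0,0,0,0,-1,0,0,0,0,0,0,-1,0,0,0,0,0,0,-1,0,0,0,0,0,0,-1,0,0,0,0,0,0]

```text
clock: 14.58
tcp_pos: [0.5201, 0.0473, 0.085]
orientation: [-0.0, 0.998, 0.067, -0.001]
wrist_force: [0.1, 0.9, -2.7]
finger_gap: 0.0392
```

Emit:
carry_out:
  moves: [-1,0,0,-0.03,0,0,0,-1,0,0,-0.03,0,0,0,-1,0,0,-0.025,0,0,0,-1,0,0,0,0,0,0,-1,0,0,0,0,0,0]

```text
clock: 15.2
tcp_pos: [0.5188, 0.0477, 0.1705]
orientation: [-0.001, 0.998, 0.068, -0.003]
wrist_force: [0.5, -0.1, -2.3]
finger_gap: 0.0393
```

```bash
python3 -c "
from h import *
st(); plan([(.5562,-.2583,.17,-9,-1,9)])"
```

```text
15.2 [0.5188 0.0477 0.1705] yaw 7.8 tilt 0.35 gap 0.0393 F [ 0.5 -0.1 -2.3] q6 1.37
max 0.0342 1.9
[-1, -0.0005, 0.0342, 0.0, 0.0, 0.0, 1.9, -1, 0.0006, 0.0342, 0.0, 0.0, 0.0, 1.9, -1, 0.0017, 0.0342, 0.0, 0.0, 0.0, 1.9, -1, 0.0029, 0.0341, 0.0, 0.0, 0.0, 1.9, -1, 0.004, 0.034, 0.0, 0.0, 0.0, 1.9]
[-1, 0.0051, 0.0339, 0.0, 0.0, 0.0, 1.9, -1, 0.0062, 0.0337, 0.0, 0.0, 0.0, 1.9, -1, 0.0073, 0.0335, 0.0, 0.0, 0.0, 1.9, -1, 0.0083, 0.0332, 0.0001, 0.0, 0.0, 1.9, -1, 0, 0, 0, 0, 0, 0]
```

Emit:
carry_out:
  moves: [-1,0,0.034,0,0,0,2,-1,0.001,0.034,0,0,0,2,-1,0.002,0.034,0,0,0,2,-1,0.003,0.034,0,0,0,2,-1,0.004,0.034,0,0,0,2]

```text
clock: 15.82
tcp_pos: [0.5365, -0.1225, 0.1621]
orientation: [-0.002, 1.0, -0.019, -0.008]
wrist_force: [0.4, -0.2, -1.7]
finger_gap: 0.0394
```

Emit:
carry_out:
  moves: [-1,0.005,0.034,0,0,0,2,-1,0.006,0.034,0,0,0,2,-1,0.008,0.034,0,0,0,2,-1,0.008,0.031,0,0,0,1,-1,0,0,0,0,0,0]

```text
clock: 16.45
tcp_pos: [0.5476, -0.2625, 0.1512]
orientation: [-0.004, 0.996, -0.084, -0.014]
wrist_force: [0.4, 0.9, -1.0]
finger_gap: 0.0393
```

```bash
python3 -c "
from h import *
st(); plan([(.5562,-.2583,.08,-9,-1,4)])"
```

```text
16.45 [ 0.5476 -0.2625  0.1512] yaw -9.6 tilt 1.71 gap 0.0393 F [ 0.4  0.9 -1. ] q6 1.16
max 0.0178 0.4
[-1, 0.0025, -0.0013, 0.0177, -0.1, 0.4, -0.2, -1, 0.0023, -0.0013, 0.0178, -0.1, 0.4, -0.2, -1, 0.0022, -0.0013, 0.0178, -0.1, 0.4, -0.2, -1, 0.0021, -0.0013, 0.0178, -0.1, 0.4, -0.2, -1, 0, 0, 0, 0, 0, 0]
```

Emit:
carry_out:
  moves: [-1,0.005,-0.002,0.01,-0.4,1.6,0,-1,0.002,-0.001,0.025,0,0,0,-1,0,0,0.024,0,0,0,-1,0,0,0.008,0,0,0,-1,0,0,0,0,0,0]

```text
clock: 17.08
tcp_pos: [0.5527, -0.256, 0.0793]
orientation: [-0.002, 0.997, -0.083, -0.003]
wrist_force: [-0.3, -1.2, 3.9]
finger_gap: 0.0394
```

```bash
python3 -c "
from h import *
st()"
```

```text
17.07 [ 0.5527 -0.256   0.0793] yaw -9.5 tilt 0.37 gap 0.0394 F [-0.3 -1.2  3.9] q6 1.17
```

Emit:
carry_out:
  moves: [0.4,0,0,0,0,0,0,0.4,0,0,0,0,0,0,0.4,0,0,-0.03,0,0,0,0.4,0,0,-0.05,0,0,0,1,0,0,-0.04,0,0,0]

```text
clock: 17.7
tcp_pos: [0.5515, -0.2541, 0.1989]
orientation: [-0.004, 0.997, -0.082, -0.006]
wrist_force: [0.3, -0.6, 0.1]
finger_gap: 0.076
```

```bash
python3 -c "
from h import *
st(); plan([(.55,.17,.34,9,1,14)])"
```

```text
17.7 [ 0.5515 -0.2541  0.1989] yaw -9.4 tilt 0.82 gap 0.076 F [ 0.3 -0.6  0.1] q6 1.17
max 0.0303 1.3
[1, -0.0052, -0.0299, -0.0098, 0.0, 0.0, -1.3, 1, -0.0045, -0.03, -0.0098, 0.0, 0.0, -1.3, 1, -0.0038, -0.0301, -0.0099, 0.0, 0.0, -1.3, 1, -0.0031, -0.0302, -0.0099, 0.0, 0.0, -1.3, 1, -0.0024, -0.0303, -0.0099, 0.0, 0.0, -1.3]
[1, -0.0017, -0.0303, -0.0099, 0.0, 0.0, -1.3, 1, -0.001, -0.0303, -0.0099, 0.0, 0.0, -1.3, 1, -0.0003, -0.0303, -0.01, 0.0, 0.0, -1.3, 1, 0.0004, -0.0303, -0.01, 0.0, 0.0, -1.3, 1, 0.0011, -0.0303, -0.01, 0.0, 0.0, -1.3]
[1, 0.0018, -0.0303, -0.01, 0.0, 0.0, -1.3, 1, 0.0025, -0.0302, -0.01, 0.0, 0.0, -1.3, 1, 0.0032, -0.0301, -0.01, 0.0, 0.0, -1.3, 1, 0.0039, -0.03, -0.0101, 0.0, 0.0, -1.3, 1, 0, 0, 0, 0, 0, 0]
```

Emit:
carry_out:
  moves: [1,-0.008,-0.045,-0.014,0,0,-2,1,-0.006,-0.045,-0.014,0,0,-2,1,-0.005,-0.045,-0.014,0,0,-2,1,-0.003,-0.045,-0.014,0,0,-2,1,-0.002,-0.045,-0.014,0,0,-2]

```text
clock: 18.32
tcp_pos: [0.5514, -0.0261, 0.2768]
orientation: [-0.002, 1.0, 0.004, -0.001]
wrist_force: [0.5, -0.5, -0.9]
finger_gap: 0.0849
```

Emit:
carry_out:
  moves: [1,-0.001,-0.045,-0.014,0,0,-2,1,0,-0.045,-0.014,0,0,-2,1,0.002,-0.045,-0.014,0,0,-2,1,0.002,-0.04,-0.014,0,0,-2,1,0,0,0,0,0,0]

```text
clock: 18.95
tcp_pos: [0.5429, 0.1575, 0.3384]
orientation: [-0.003, 0.997, 0.079, 0.002]
wrist_force: [-0.1, -0.7, 0.3]
finger_gap: 0.0852
```

Run:
```python
from h import *
st(); a=shot('wrist','w2.png')[0]; b=shot('scene','s2.png')[0]
o=np.zeros((384,800,3),np.uint8);o[:,:512]=a
c=cv2.resize(b[160:290,165:330],(288,227),interpolation=cv2.INTER_CUBIC);o[:227,512:]=c
cv2.imwrite('pics/v2.png',o[...,::-1])
```

```text
18.95 [0.5429 0.1575 0.3384] yaw 9.0 tilt 0.39 gap 0.0852 F [-0.1 -0.7  0.3] q6 1.55
```

View pics/v2.png

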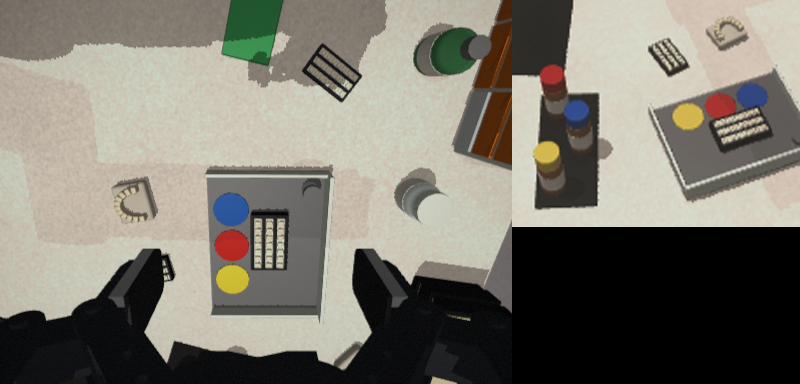

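All three bottles stand on the mat. In the wrist view the coasters show at (231,209), (232,245) and (232,279), and the card at (269,240). The plate is cut off at the top edge.

```bash
cat > m3.py <<'E'
from h import *
d=np.load("pics/w2.png.npz");im,K,T=d["im"],d["K"],d["T"];hsv=cv2.cvtColor(im,cv2.COLOR_RGB2HSV)
h=hsv[...,0].astype(int);h=np.where(h>170,h-180,h);sat=hsv[...,1];v=hsv[...,2]
def big(m):
    k,l,s,c=cv2.connectedComponentsWithStats(m.astype(np.uint8)); i=1+np.argmax(s[1:,4]); return (l==i).astype(np.uint8)
def cont(m): return max(cv2.findContours(big(m),cv2.RETR_EXTERNAL,cv2.CHAIN_APPROX_NONE)[0],key=cv2.contourArea)
roi=np.zeros(v.shape,bool);roi[170:310,205:260]=1
S=np.load("pics/s2.png.npz");si=S["im"];sh=cv2.cvtColor(si,cv2.COLOR_RGB2HSV);hh=sh[...,0].astype(int);hh=np.where(hh>170,hh-180,hh)
r2=np.zeros(hh.shape,bool);r2[205:245,245:320]=1
for c,lo,hi in(("y",20,32),("r",-6,5),("b",105,125)):
    cn=cont((h>=lo)&(h<=hi)&(sat>120)&(v>60)&roi); e=cv2.fitEllipse(cn)
    P=np.array([onz(K,T,q[0],.008)[:2] for q in cn],np.float32)*1000
    c2=cont((hh>=lo)&(hh<=hi)&(sh[...,1]>120)&r2); e2=cv2.fitEllipse(c2)
    x,er=tri([ray(K,T,e[0]),ray(S["K"],S["T"],e2[0])])
    print(c,np.round(e[0]),cv2.fitEllipse(P)[0:2],"scene",onz(S["K"],S["T"],e2[0],.008).round(4),"tri",x.round(4),np.round(er,4))
roi=np.zeros(v.shape,bool);roi[200:280,246:292]=1
b=cv2.morphologyEx(((v<50)&roi).astype(np.uint8),cv2.MORPH_CLOSE,np.ones((9,9)))
cn=cv2.convexHull(cont(b)); P=np.array([onz(K,T,q[0],.022)[:2] for q in cn],np.float32)*1000;print("card",cv2.boundingRect(cn),cv2.minAreaRect(P))
E
python3 m3.py; python3 -c "
from h import *
plan([(.584,.0145,.12,9,1,9)])"
```

```text
y [232. 279.] ((538.6769409179688, -65.68934631347656), (52.28406524658203, 52.70877456665039)) scene [ 0.538  -0.0648  0.008 ] tri [ 0.5385 -0.0649  0.0088] [0.0001 0.0001]
r [231. 245.] ((529.4496459960938, -6.285721778869629), (51.83769226074219, 52.32190704345703)) scene [ 0.5282 -0.0057  0.008 ] tri [ 0.5291 -0.0057  0.009 ] [0.0003 0.0003]
b [231. 209.] ((520.3570556640625, 53.02398681640625), (51.527793884277344, 51.81134033203125)) scene [0.5195 0.0533 0.008 ] tri [0.5201 0.0534 0.0085] [0.0003 0.0003]
card (251, 211, 38, 59) ((585.0216674804688, 17.39511489868164), (55.03353500366211, 96.56123352050781), 8.746630668640137)
max 0.0241 0.0
[1, 0.0021, 0.0163, 0.024, 0.0, 0.0, 0.0, 1, 0.0021, 0.0163, 0.024, 0.0, 0.0, 0.0, 1, 0.0021, 0.0162, 0.0241, 0.0, 0.0, 0.0, 1, 0.0021, 0.0162, 0.0241, 0.0, 0.0, 0.0, 1, 0.0021, 0.0162, 0.0241, 0.0, 0.0, 0.0]
[1, 0.0021, 0.0162, 0.0241, 0.0, 0.0, 0.0, 1, 0.0021, 0.0162, 0.0241, 0.0, 0.0, 0.0, 1, 0.0021, 0.0162, 0.0241, 0.0, 0.0, 0.0, 1, 0.0021, 0.0162, 0.0241, 0.0, 0.0, 0.0, 1, 0, 0, 0, 0, 0, 0]
```

Emit:
carry_out:
  moves: [1,0.004,0.032,0.048,0,0,0,1,0.004,0.032,0.048,0,0,0,1,0.004,0.032,0.048,0,0,0,1,0.004,0.032,0.048,0,0,0,1,0.002,0.01,0.01,0,0,0]

```text
clock: 19.68
tcp_pos: [0.5824, 0.0131, 0.1284]
orientation: [-0.003, 0.997, 0.073, 0.001]
wrist_force: [-0.3, -0.2, 0.1]
finger_gap: 0.0856
```

Emit:
carry_out:
  moves: [1,0,0,0,0,0,0,1,0,0,0,0,0,0,1,0,0,0,0,0,0,1,0,0,0,0,0,0,1,0,0,0,0,0,0]

```text
clock: 20.3
tcp_pos: [0.5847, 0.0137, 0.1338]
orientation: [-0.002, 0.997, 0.073, 0.005]
wrist_force: [0.7, 0.2, -0.4]
finger_gap: 0.0855
```

```bash
python3 -c "
from h import *
st(); plan([(.5845,.016,.05,9,1,5)])"
```

```text
20.3 [0.5847 0.0137 0.1338] yaw 8.4 tilt 0.63 gap 0.0855 F [ 0.7  0.2 -0.4] q6 1.31
max 0.0168 0.1
[1, -0.0001, -0.0004, 0.0168, 0.0, -0.1, -0.1, 1, -0.0001, -0.0004, 0.0168, 0.0, -0.1, -0.1, 1, -0.0001, -0.0004, 0.0168, 0.0, -0.1, -0.1, 1, 0.0, -0.0004, 0.0168, 0.0, -0.1, -0.1, 1, 0.0, -0.0004, 0.0168, 0.0, -0.1, -0.1]
```

Emit:
carry_out:
  moves: [0.6,0,-0.001,0.02,0,-0.6,-0.5,0.6,0,-0.001,0.025,0,0,0,0.6,0,0,0.025,0,0,0,0.6,0,0,0.025,0,0,0,0.6,0,0,0.007,0,0,0]

```text
clock: 20.92
tcp_pos: [0.5834, 0.0176, 0.0249]
orientation: [-0.002, 0.997, 0.079, -0.002]
wrist_force: [-0.3, -0.1, -0.0]
finger_gap: 0.0681
```

```bash
python3 -c "
from h import *
st();K,T=cam('wrist');im,_,_=shot('wrist','w3.png')
cv2.imwrite('pics/w3c.png',cv2.resize(im[150:384,100:420],(800,585),interpolation=cv2.INTER_CUBIC)[...,::-1])"
```

```text
20.93 [0.5834 0.0176 0.0249] yaw 9.1 tilt 0.3 gap 0.0681 F [-0.3 -0.1 -0. ] q6 1.3
```

View pics/w3c.png

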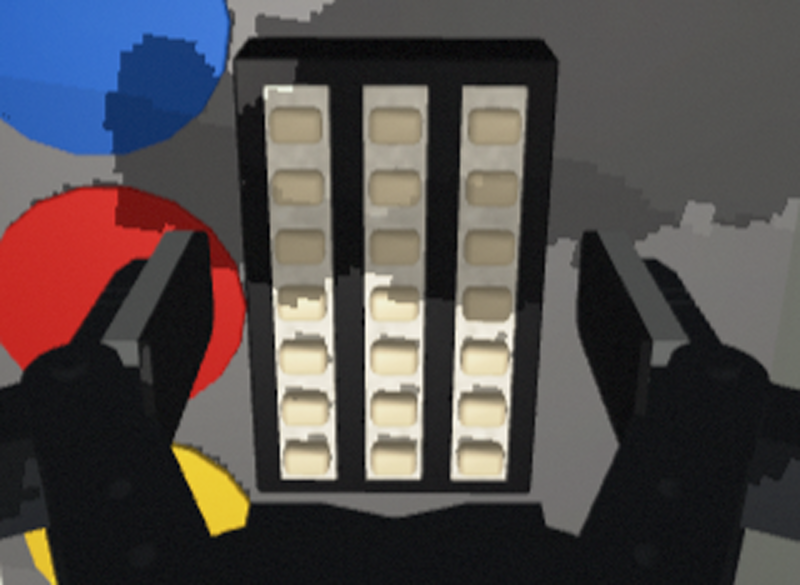

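The jaws straddle the card, square to it and about centred, with no contact yet. Lowering in small steps.

Emit:
carry_out:
  moves: [0.6,0,0,0.002,0,0,0,0.6,0,0,0.002,0,0,0,0.6,0,0,0.001,0,0,0,0.6,0,0,0,0,0,0,0.6,0,0,0,0,0,0]

```text
clock: 21.6
tcp_pos: [0.5856, 0.0174, 0.022]
orientation: [-0.002, 0.997, 0.079, 0.0]
wrist_force: [0.3, -0.2, -0.1]
finger_gap: 0.0685
```

Emit:
carry_out:
  moves: [-1,0,0,0,0,0,0,-1,0,0,0,0,0,0,-1,0,0,0,0,0,0,-1,0,0,0,0,0,0,-1,0,0,0,0,0,0]
  squeeze: 50

```text
clock: 22.22
tcp_pos: [0.5858, 0.0174, 0.0227]
orientation: [-0.001, 0.997, 0.079, 0.001]
wrist_force: [-0.5, -0.4, 0.2]
finger_gap: 0.0542
```

Emit:
carry_out:
  moves: [-1,0,0,-0.01,0,0,0,-1,0,0,-0.03,0,0,0,-1,0,0,-0.04,0,0,0,-1,0,0,-0.03,0,0,0,-1,0,0,0,0,0,0]

```text
clock: 22.85
tcp_pos: [0.585, 0.0171, 0.1369]
orientation: [-0.002, 0.997, 0.079, 0.0]
wrist_force: [0.0, -0.2, -0.7]
finger_gap: 0.0542
```

```bash
python3 -c "
from h import *
st(); plan([(.52,.22,.25,2,-1,9)])"
```

```text
22.85 [0.585  0.0171 0.1369] yaw 9.1 tilt 0.19 gap 0.0542 F [ 0.  -0.2 -0.7] q6 1.3
max 0.0234 0.8
[-1, -0.0036, -0.0234, -0.0125, 0.0, 0.0, 0.8, -1, -0.0039, -0.0234, -0.0125, 0.0, 0.0, 0.8, -1, -0.0042, -0.0233, -0.0125, 0.0, 0.0, 0.8, -1, -0.0045, -0.0233, -0.0125, 0.0, 0.0, 0.8, -1, -0.0048, -0.0232, -0.0125, 0.0, 0.0, 0.8]
[-1, -0.0052, -0.0231, -0.0125, 0.0, 0.0, 0.8, -1, -0.0055, -0.023, -0.0125, 0.0, 0.0, 0.8, -1, -0.0058, -0.023, -0.0125, 0.0, 0.0, 0.8, -1, -0.0061, -0.0229, -0.0126, 0.0, 0.0, 0.8, -1, 0, 0, 0, 0, 0, 0]
```

Emit:
carry_out:
  moves: [-1,-0.004,-0.023,-0.013,0,0,1,-1,-0.004,-0.023,-0.013,0,0,1,-1,-0.004,-0.023,-0.013,0,0,1,-1,-0.005,-0.023,-0.013,0,0,1,-1,-0.005,-0.023,-0.013,0,0,1]

```text
clock: 23.48
tcp_pos: [0.5454, 0.1296, 0.1977]
orientation: [-0.002, 0.999, 0.032, -0.005]
wrist_force: [-0.1, -0.2, -1.5]
finger_gap: 0.0542
```

Emit:
carry_out:
  moves: [-1,-0.005,-0.023,-0.013,0,0,1,-1,-0.005,-0.023,-0.013,0,0,1,-1,-0.006,-0.023,-0.013,0,0,0,-1,-0.006,-0.02,-0.01,0,0,0,-1,0,0,0,0,0,0]

```text
clock: 24.1
tcp_pos: [0.5163, 0.2212, 0.2432]
orientation: [-0.001, 1.0, 0.015, -0.009]
wrist_force: [-0.4, -0.3, -1.2]
finger_gap: 0.0541
```

```bash
cat > m4.py <<'E'
from h import *
st(); im,K,T=shot('wrist','w4.png')
S=np.load("pics/scene0.png.npz")
def g(im):
    hsv=cv2.cvtColor(im,cv2.COLOR_RGB2HSV);m=((hsv[...,0]>50)&(hsv[...,0]<80)&(hsv[...,1]>100)&(hsv[...,2]>30)).astype(np.uint8)
    m=cv2.morphologyEx(m,cv2.MORPH_OPEN,np.ones((3,3)));cn=max(cv2.findContours(m,cv2.RETR_EXTERNAL,cv2.CHAIN_APPROX_NONE)[0],key=cv2.contourArea); return cn
cn=g(im);print(cv2.boundingRect(cn))
for z in(.01,):
    P=np.array([onz(K,T,q[0],z)[:2] for q in cn],np.float32)*1000;print(cv2.minAreaRect(cv2.convexHull(P)))
a=cv2.minAreaRect(cv2.convexHull(cn))[0];b=cv2.minAreaRect(g(S["im"]))[0]
print("tri",tri([ray(K,T,a),ray(S["K"],S["T"],b)]))
E
python3 m4.py
```

```text
24.1 [0.5163 0.2212 0.2432] yaw 1.8 tilt 1.02 gap 0.0541 F [-0.4 -0.3 -1.2] q6 1.8
(229, 15, 68, 105)
((513.8934936523438, 314.5874328613281), (98.25601196289062, 62.77464294433594), 86.13050079345703)
tri (array([0.51323582, 0.31639113, 0.00642571]), [np.float64(0.00064919450635477), np.float64(0.0006491945063547736)])
```

View pics/w4.png

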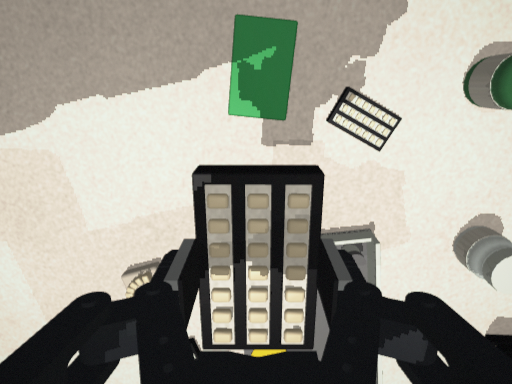

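```bash
python3 -c "
from h import *
d=np.load('pics/w4.png.npz');K,T=d['K'],d['T'];p,M=pose()
g=d['im'][:,258].max(1); print([i for i in range(150,200) if g[i]<60][:3])
for u,v in((258,174),(258,347)): print(M.T@(onz(K,T,(u,v),p[2]-.0007)-p))
plan([(.5135,.3145,.10,-3.9,-1,8)])"
```

```text
[166, 167, 168]
[ 0.00132131 -0.04226283  0.00073984]
[0.00150701 0.04753604 0.0006001 ]
max 0.0178 0.7
[-1, 0.0003, -0.0117, 0.0178, 0.0, 0.1, 0.7, -1, 0.0001, -0.0117, 0.0178, 0.0, 0.1, 0.7, -1, 0.0, -0.0117, 0.0178, 0.0, 0.1, 0.7, -1, -0.0002, -0.0117, 0.0178, 0.0, 0.1, 0.7, -1, -0.0004, -0.0117, 0.0178, 0.0, 0.1, 0.7]
[-1, -0.0006, -0.0117, 0.0178, 0.0, 0.1, 0.7, -1, -0.0008, -0.0117, 0.0178, 0.0, 0.1, 0.7, -1, -0.001, -0.0117, 0.0178, 0.0, 0.1, 0.7, -1, 0, 0, 0, 0, 0, 0, -1, 0, 0, 0, 0, 0, 0]
```

Emit:
carry_out:
  moves: [-1,0,-0.02,0.03,0,0.5,1.5,-1,0,-0.02,0.03,0,0.3,1.5,-1,0,-0.02,0.03,0,0,1.5,-1,0,-0.02,0.03,0,0,1,-1,0,-0.01,0.015,0,0,0]

```text
clock: 24.78
tcp_pos: [0.5177, 0.3067, 0.0998]
orientation: [0.001, 0.999, -0.038, -0.003]
wrist_force: [-0.1, -0.2, -0.7]
finger_gap: 0.0546
```

Emit:
carry_out:
  moves: [-1,0,0,0,0,0,0,-1,0,0,0,0,0,0,-1,0,0,0,0,0,0,-1,0,0,0,0,0,0,-1,0,0,0,0,0,0]

```text
clock: 25.4
tcp_pos: [0.5193, 0.3047, 0.1018]
orientation: [0.002, 0.999, -0.039, -0.002]
wrist_force: [0.5, -0.4, -1.4]
finger_gap: 0.054
```

```bash
python3 -c "
from h import *
st(); plan([(.5135,.317,.032,-3.9,-1,4)])"
```

```text
25.4 [0.5193 0.3047 0.1018] yaw -4.4 tilt 0.31 gap 0.054 F [ 0.5 -0.4 -1.4] q6 2.05
max 0.0174 0.1
[-1, -0.0016, -0.003, 0.0174, 0.0, 0.1, -0.1, -1, -0.0016, -0.003, 0.0174, 0.0, 0.1, -0.1, -1, -0.0016, -0.003, 0.0174, 0.0, 0.1, -0.1, -1, -0.0016, -0.003, 0.0174, 0.0, 0.1, -0.1, -1, 0, 0, 0, 0, 0, 0]
```

Emit:
carry_out:
  moves: [-1,-0.003,-0.006,0.015,0,0.3,-0.5,-1,-0.002,-0.005,0.02,0,0,0,-1,-0.001,-0.001,0.02,0,0,0,-1,0,0,0.012,0,0,0,-1,0,0,0,0,0,0]

```text
clock: 26.02
tcp_pos: [0.5162, 0.3176, 0.0358]
orientation: [0.001, 0.999, -0.034, 0.003]
wrist_force: [-0.1, -0.5, -0.3]
finger_gap: 0.0538
```

```bash
python3 -c "
from h import *
st(); plan([(.5135,.317,.027,-3.9,-1,1)])"
```

```text
26.02 [0.5162 0.3176 0.0358] yaw -4.0 tilt 0.35 gap 0.0538 F [-0.1 -0.5 -0.3] q6 2.06
max 0.0088 0.3
[-1, -0.0027, 0.0008, 0.0088, 0.1, -0.3, -0.1, -1, 0, 0, 0, 0, 0, 0, -1, 0, 0, 0, 0, 0, 0, -1, 0, 0, 0, 0, 0, 0, -1, 0, 0, 0, 0, 0, 0]
```

Emit:
carry_out:
  moves: [-1,-0.002,0.001,0.002,0,-0.3,0,-1,-0.001,0,0.003,0,0,0,-1,0,0,0.002,0,0,0,-1,0,0,0.001,0,0,0,-1,0,0,0,0,0,0]

```text
clock: 26.65
tcp_pos: [0.5146, 0.3172, 0.0297]
orientation: [-0.0, 0.999, -0.035, 0.002]
wrist_force: [0.2, -0.5, -0.7]
finger_gap: 0.0544
```

```bash
python3 -c "
from h import *
st()"
```

```text
26.65 [0.5146 0.3172 0.0297] yaw -4.0 tilt 0.23 gap 0.0544 F [ 0.2 -0.5 -0.7] q6 2.06
```

Emit:
carry_out:
  moves: [-1,-0.001,0,0.002,0,-0.2,0,-1,0,0,0.002,0,0,0,-1,0,0,0.001,0,0,0,-1,0,0,0.001,0,0,0,-1,0,0,0,0,0,0]

```text
clock: 27.28
tcp_pos: [0.5138, 0.3174, 0.0269]
orientation: [-0.001, 0.999, -0.035, 0.001]
wrist_force: [0.2, 0.4, -0.9]
finger_gap: 0.0543
```

```bash
python3 -c "
from h import *
st()"
```

```text
27.27 [0.5138 0.3174 0.0269] yaw -4.0 tilt 0.14 gap 0.0543 F [ 0.2  0.4 -0.9] q6 2.06
```

Emit:
carry_out:
  moves: [-1,0,0,0.001,0,0,0,-1,0,0,0.001,0,0,0,-1,0,0,0.001,0,0,0,-1,0,0,0,0,0,0,-1,0,0,0,0,0,0]

```text
clock: 27.9
tcp_pos: [0.514, 0.3175, 0.0267]
orientation: [-0.001, 0.999, -0.035, 0.002]
wrist_force: [-0.2, 0.5, 1.7]
finger_gap: 0.0541
```

```bash
python3 -c "
from h import *
st()"
```

```text
27.9 [0.514  0.3175 0.0267] yaw -4.0 tilt 0.22 gap 0.0541 F [-0.2  0.5  1.7] q6 2.06
```

Contact at 0.0267, as predicted. Release, back off and look.

Emit:
carry_out:
  moves: [0.6,0,0,0,0,0,0,0.6,0,0,0,0,0,0,0.6,0,0,-0.03,0,0,0,0.6,0,0,-0.04,0,0,0,1,0,0.01,-0.04,0,0,0]

```text
clock: 28.52
tcp_pos: [0.5103, 0.3064, 0.134]
orientation: [0.001, 0.999, -0.034, -0.003]
wrist_force: [0.6, 0.2, 0.0]
finger_gap: 0.0837
```

Emit:
carry_out:
  moves: [1,0,0.03,-0.03,0,0,0,1,0,0.03,-0.03,0,0,0,1,0,0.03,-0.02,0,0,0,1,0,0.01,0,0,0,0,1,0,0,0,0,0,0]

```text
clock: 29.15
tcp_pos: [0.5057, 0.205, 0.2194]
orientation: [-0.0, 0.999, -0.034, 0.001]
wrist_force: [0.3, 0.7, -1.8]
finger_gap: 0.0852
```

Run:
```python
from h import *
st(); im,K,T=shot('wrist','w5.png'); b=shot('scene','s5.png')[0]
o=np.zeros((384,800,3),np.uint8);o[:,:512]=im
o[:227,512:]=cv2.resize(b[160:290,165:330],(288,227),interpolation=cv2.INTER_CUBIC)
cv2.imwrite('pics/v5.png',o[...,::-1])
```

```text
29.15 [0.5057 0.205  0.2194] yaw -3.9 tilt 0.09 gap 0.0852 F [ 0.3  0.7 -1.8] q6 1.88
```

View pics/v5.png

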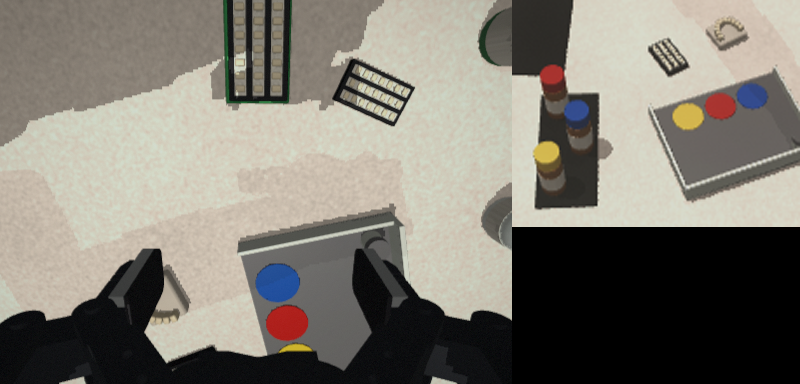

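The card lies on the plate with a thin green rim showing on the left, right and near edges, and the bottles are still standing on the mat. Next the arm goes to the mat to measure the bottles there.

Emit:
carry_out:
  moves: [1,0.004,0.04,-0.008,0,0,1,1,0.004,0.04,-0.008,0,0,1,1,0.004,0.04,-0.008,0,0,1,1,0.004,0.04,-0.008,0,0,1,1,0.008,0.04,-0.008,0,0,1]

```text
clock: 29.88
tcp_pos: [0.5087, 0.0063, 0.2533]
orientation: [-0.001, 0.997, -0.072, -0.005]
wrist_force: [0.7, -0.9, 0.6]
finger_gap: 0.0857
```

Emit:
carry_out:
  moves: [1,0.008,0.04,-0.008,0,0,0,1,0.008,0.04,0,0,0,0,1,0.008,0.035,0,0,0,0,1,0.005,0.015,0,0,0,0,1,0,0,0,0,0,0]

```text
clock: 30.5
tcp_pos: [0.5205, -0.1285, 0.2562]
orientation: [-0.002, 0.997, -0.07, -0.008]
wrist_force: [0.2, 0.2, -0.3]
finger_gap: 0.0853
```

```bash
cat > m6.py <<'E'
from h import *
st(); im,K,T=shot('wrist','w6.png');hsv=cv2.cvtColor(im,cv2.COLOR_RGB2HSV)
h=hsv[...,0].astype(int);h=np.where(h>170,h-180,h);sat=hsv[...,1];v=hsv[...,2]
e={"y":(.6224,-.3044),"r":(.4763,-.2826),"b":(.5534,-.252)}
for c,lo,hi in(("y",20,32),("r",-6,5),("b",105,125)):
    u0,w0=proj(K,T,np.array([*e[c],.108])); roi=np.zeros(v.shape,bool); roi[max(0,int(w0-35)):int(w0+35),max(0,int(u0-35)):int(u0+35)]=1
    m=(h>=lo)&(h<=hi)&(sat>150)&(v>60)&roi
    if m.sum()<50: print(c,"none",u0,w0); continue
    t=np.percentile(v[m],70); top=cv2.morphologyEx((m&(v>.87*t)).astype(np.uint8),cv2.MORPH_OPEN,np.ones((7,7)))
    cn=max(cv2.findContours(top,cv2.RETR_EXTERNAL,cv2.CHAIN_APPROX_NONE)[0],key=cv2.contourArea);E=cv2.fitEllipse(cn)
    P=np.array([onz(K,T,q[0],.108)[:2] for q in cn],np.float32)*1000
    print(c,"pred",round(u0),round(w0),"ell",np.round(E[0]),np.round(E[1]),"onz",onz(K,T,E[0],.108).round(4),"r",np.round(cv2.minEnclosingCircle(P),1) if 0 else round(cv2.minEnclosingCircle(P)[1],1))
E
python3 m6.py
```

```text
30.5 [ 0.5205 -0.1285  0.2562] yaw -8.1 tilt 0.9 gap 0.0853 F [ 0.2  0.2 -0.3] q6 1.32
y pred 381 328 ell [365. 331.] [ 9. 14.] onz [ 0.6059 -0.306   0.108 ] r 8.2
r pred 237 325 ell [237. 324.] [29. 36.] onz [ 0.4767 -0.2804  0.108 ] r 19.1
b pred 309 292 ell [310. 291.] [32. 37.] onz [ 0.5544 -0.2513  0.108 ] r 19.1
```

View pics/w6.png

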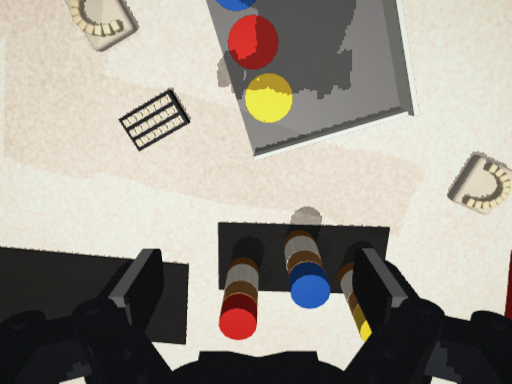

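The red cap is at (238,324) and the blue at (310,291), matching the predictions to about 2 mm. Yellow is hidden behind the finger, so I rely on its placing pose. Blue goes first.

```bash
python3 -c "
from h import *
plan([(.5544,-.2513,.15,-9,.5,4)])"
```

```text
max 0.0295 0.2
[0.5, 0.0132, 0.0295, 0.0262, 0.0, 0.2, 0.2, 0.5, 0.0132, 0.0294, 0.0263, 0.0, 0.2, 0.2, 0.5, 0.0132, 0.0293, 0.0264, 0.0, 0.2, 0.2, 0.5, 0.0132, 0.0292, 0.0265, 0.0, 0.2, 0.2, 0.5, 0, 0, 0, 0, 0, 0]
```

Emit:
carry_out:
  moves: [0.5,0.013,0.03,0.026,0,0.5,0.5,0.5,0.013,0.03,0.026,0,0.3,0.5,0.5,0.013,0.029,0.026,0,0,0,0.5,0.011,0.024,0.02,0,0,0,0.5,0,0,0,0,0,0]

```text
clock: 31.18
tcp_pos: [0.5554, -0.2399, 0.155]
orientation: [-0.003, 0.997, -0.073, -0.0]
wrist_force: [-0.3, 0.2, -0.5]
finger_gap: 0.0644
```

```bash
python3 -c "
from h import *
st(); plan([(.5544,-.2513,.083,-9,.5,4)])"
```

```text
31.18 [ 0.5554 -0.2399  0.155 ] yaw -8.4 tilt 0.39 gap 0.0644 F [-0.3  0.2 -0.5] q6 1.17
max 0.018 0.2
[0.5, 0.0002, 0.003, 0.018, -0.1, 0.0, 0.2, 0.5, 0.0002, 0.0029, 0.018, -0.1, 0.0, 0.2, 0.5, 0.0002, 0.0029, 0.018, -0.1, 0.0, 0.2, 0.5, 0.0002, 0.0029, 0.018, -0.1, 0.0, 0.2, 0.5, 0, 0, 0, 0, 0, 0]
```

Emit:
carry_out:
  moves: [0.5,0,0.008,0.01,-0.3,0,0.5,0.5,0,0.004,0.022,0,0,0,0.5,0,0,0.022,0,0,0,0.5,0,0,0.016,0,0,0,0.5,0,0,0,0,0,0]

```text
clock: 31.8
tcp_pos: [0.5549, -0.2467, 0.0855]
orientation: [-0.0, 0.997, -0.074, 0.001]
wrist_force: [0.2, 0.3, 0.6]
finger_gap: 0.064
```

Emit:
carry_out:
  moves: [-1,0,0,0,0,0,0,-1,0,0,0,0,0,0,-1,0,0,0,0,0,0,-1,0,0,0,0,0,0,-1,0,0,0,0,0,0]
  squeeze: 40

```text
clock: 32.42
tcp_pos: [0.5561, -0.247, 0.0879]
orientation: [0.001, 0.997, -0.074, 0.003]
wrist_force: [-0.4, 0.1, -1.1]
finger_gap: 0.039
```

Emit:
carry_out:
  moves: [-1,0,0,-0.03,0,0,0,-1,0,0,-0.03,0,0,0,-1,0,0,-0.025,0,0,0,-1,0,0,0,0,0,0,-1,0,0,0,0,0,0]

```text
clock: 33.05
tcp_pos: [0.5545, -0.2465, 0.1729]
orientation: [-0.0, 0.997, -0.074, 0.001]
wrist_force: [0.2, -0.9, -1.6]
finger_gap: 0.0387
```

```bash
python3 -c "
from h import *
st(); plan([(.520,.0535,.17,8,-1,9)])"
```

```text
33.05 [ 0.5545 -0.2465  0.1729] yaw -8.5 tilt 0.12 gap 0.0387 F [ 0.2 -0.9 -1.6] q6 1.17
max 0.0336 1.8
[-1, -0.0087, -0.0324, 0.0003, 0.0, 0.0, -1.8, -1, -0.0077, -0.0327, 0.0003, 0.0, 0.0, -1.8, -1, -0.0066, -0.0329, 0.0003, 0.0, 0.0, -1.8, -1, -0.0056, -0.0331, 0.0003, 0.0, 0.0, -1.8, -1, -0.0045, -0.0333, 0.0003, 0.0, 0.0, -1.8]
[-1, -0.0035, -0.0334, 0.0003, 0.0, 0.0, -1.8, -1, -0.0024, -0.0335, 0.0003, 0.0, 0.0, -1.8, -1, -0.0013, -0.0335, 0.0003, 0.0, 0.0, -1.8, -1, -0.0002, -0.0336, 0.0003, 0.0, 0.0, -1.8, -1, 0, 0, 0, 0, 0, 0]
```

Emit:
carry_out:
  moves: [-1,-0.009,-0.032,0,0,0,-2,-1,-0.008,-0.033,0,0,0,-2,-1,-0.007,-0.033,0,0,0,-2,-1,-0.006,-0.033,0,0,0,-2,-1,-0.005,-0.033,0,0,0,-2]

```text
clock: 33.67
tcp_pos: [0.5286, -0.077, 0.1647]
orientation: [-0.002, 1.0, 0.013, -0.004]
wrist_force: [0.8, 0.7, -1.7]
finger_gap: 0.0392
```

Emit:
carry_out:
  moves: [-1,-0.004,-0.033,0,0,0,-2,-1,-0.003,-0.033,0,0,0,-2,-1,-0.002,-0.033,0,0,0,-2,-1,0,-0.033,0,0,0,-0.5,-1,0,0,0,0,0,0]

```text
clock: 34.3
tcp_pos: [0.503, 0.0606, 0.1579]
orientation: [-0.004, 0.997, 0.073, -0.01]
wrist_force: [-0.4, -0.4, -2.5]
finger_gap: 0.0391
```

```bash
python3 -c "
from h import *
st(); plan([(.5194,.0577,.12,8,-1,2),(.5194,.0577,.098,8,-1,2)])"
```

```text
34.3 [0.503  0.0606 0.1579] yaw 8.4 tilt 1.19 gap 0.0391 F [-0.4 -0.4 -2.5] q6 1.38
max 0.0189 0.5
[-1, 0.0082, 0.0028, 0.0188, -0.3, 0.5, 0.2, -1, 0.0081, 0.0027, 0.0189, -0.3, 0.5, 0.2, -1, 0.0, 0.0, 0.011, 0.0, 0.0, 0.0, -1, 0.0, 0.0, 0.011, 0.0, 0.0, 0.0, -1, 0, 0, 0, 0, 0, 0]
```

Emit:
carry_out:
  moves: [-1,0.01,0.003,0.01,-0.4,1,0,-1,0.006,0.002,0.018,0,0,0,-1,0.001,0,0.015,0,0,0,-1,0,0,0.008,0,0,0,-1,0,0,0,0,0,0]

```text
clock: 34.92
tcp_pos: [0.5185, 0.0562, 0.1012]
orientation: [-0.0, 0.997, 0.072, -0.003]
wrist_force: [-0.5, -0.2, -0.1]
finger_gap: 0.0393
```

```bash
python3 -c "
from h import *
st(); plan([(.5194,.0577,.096,8,-1,2)])"
```

```text
34.92 [0.5185 0.0562 0.1012] yaw 8.3 tilt 0.38 gap 0.0393 F [-0.5 -0.2 -0.1] q6 1.38
max 0.0026 0.2
[-1, 0.0005, -0.0007, 0.0026, 0.0, 0.2, 0.1, -1, 0.0005, -0.0007, 0.0026, 0.0, 0.2, 0.1, -1, 0, 0, 0, 0, 0, 0, -1, 0, 0, 0, 0, 0, 0, -1, 0, 0, 0, 0, 0, 0]
```

Emit:
carry_out:
  moves: [-1,0.001,-0.001,0.004,0,0.3,0,-1,0,0,0.003,0,0,0,-1,0,0,0.002,0,0,0,-1,0,0,0.001,0,0,0,-1,0,0,0,0,0,0]

```text
clock: 35.55
tcp_pos: [0.5203, 0.0574, 0.0921]
orientation: [-0.0, 0.997, 0.072, 0.001]
wrist_force: [-0.4, -0.5, -1.0]
finger_gap: 0.0391
```

```bash
python3 -c "
from h import *
st()"
```

```text
35.55 [0.5203 0.0574 0.0921] yaw 8.3 tilt 0.11 gap 0.0391 F [-0.4 -0.5 -1. ] q6 1.38
```

Emit:
carry_out:
  moves: [-1,-0.001,0,0.001,0,0,0,-1,0,0,0.001,0,0,0,-1,0,0,0.001,0,0,0,-1,0,0,0,0,0,0,-1,0,0,0,0,0,0]

```text
clock: 36.17
tcp_pos: [0.52, 0.0572, 0.0917]
orientation: [-0.0, 0.997, 0.072, 0.002]
wrist_force: [0.1, -0.8, -1.9]
finger_gap: 0.039
```

```bash
python3 -c "
from h import *
st()"
```

```text
36.17 [0.52   0.0572 0.0917] yaw 8.3 tilt 0.26 gap 0.039 F [ 0.1 -0.8 -1.9] q6 1.38
```

Emit:
carry_out:
  moves: [-1,0,0,0.002,0,0,0,-1,0,0,0.002,0,0,0,-1,0,0,0.0015,0,0,0,-1,0,0,0.001,0,0,0,-1,0,0,0.001,0,0,0]

```text
clock: 36.8
tcp_pos: [0.5198, 0.0572, 0.0915]
orientation: [0.001, 0.997, 0.072, 0.004]
wrist_force: [-3.2, -0.2, 8.7]
finger_gap: 0.0393
```

```bash
python3 -c "
from h import *
st()"
```

```text
36.8 [0.5198 0.0572 0.0915] yaw 8.3 tilt 0.46 gap 0.0393 F [-3.2 -0.2  8.7] q6 1.38
```

Contact. Release, then go for red at (0.4767, -0.2804).

Emit:
carry_out:
  moves: [0.4,0,0,0,0,0,0,0.4,0,0,0,0,0,0,0.4,0,0,-0.03,0,0,0,0.4,0,0,-0.04,0,0,0,0.5,0,0,-0.01,0,0,0]

```text
clock: 37.42
tcp_pos: [0.5186, 0.0571, 0.1715]
orientation: [0.0, 0.997, 0.072, 0.002]
wrist_force: [0.5, 0.7, -0.5]
finger_gap: 0.064
```

```bash
python3 -c "
from h import *
st(); plan([(.4767,-.2804,.165,-9,.5,9)])"
```

```text
37.42 [0.5186 0.0571 0.1715] yaw 8.3 tilt 0.27 gap 0.064 F [ 0.5  0.7 -0.5] q6 1.38
max 0.0378 1.9
[0.5, -0.01, 0.0364, 0.0007, 0.0, 0.0, 1.9, 0.5, -0.0088, 0.0368, 0.0007, 0.0, 0.0, 1.9, 0.5, -0.0076, 0.037, 0.0007, 0.0, 0.0, 1.9, 0.5, -0.0063, 0.0373, 0.0007, 0.0, 0.0, 1.9, 0.5, -0.0051, 0.0375, 0.0007, 0.0, 0.0, 1.9]
[0.5, -0.0038, 0.0376, 0.0007, 0.0, 0.0, 1.9, 0.5, -0.0025, 0.0377, 0.0007, 0.0, 0.0, 1.9, 0.5, -0.0013, 0.0378, 0.0007, 0.0, 0.0, 1.9, 0.5, 0.0, 0.0378, 0.0007, 0.0, 0.0, 1.9, 0.5, 0, 0, 0, 0, 0, 0]
```

Emit:
carry_out:
  moves: [0.5,-0.009,0.036,-0.002,0,0,2,0.5,-0.008,0.037,-0.002,0,0.1,2,0.5,-0.006,0.037,-0.002,0,0.1,2,0.5,-0.005,0.037,-0.002,0,0.1,2,0.5,-0.004,0.037,-0.001,0,0.1,2]

```text
clock: 38.05
tcp_pos: [0.4998, -0.1314, 0.1774]
orientation: [-0.001, 1.0, -0.014, 0.005]
wrist_force: [0.8, 0.4, 0.2]
finger_gap: 0.064
```

Emit:
carry_out:
  moves: [0.5,-0.002,0.037,-0.001,0,0.1,2,0.5,-0.001,0.038,-0.001,0,0.1,2,0.5,0,0.038,0,0,0.1,2,0.5,0.001,0.033,0,0,0,1,0.5,0,0,0,0,0,0]

```text
clock: 38.67
tcp_pos: [0.4831, -0.2834, 0.1733]
orientation: [-0.003, 0.997, -0.08, 0.005]
wrist_force: [0.4, 0.5, 1.1]
finger_gap: 0.0644
```

```bash
python3 -c "
from h import *
st(); plan([(.4767,-.2804,.084,-9,.5,4)])"
```

```text
38.67 [ 0.4831 -0.2834  0.1733] yaw -9.1 tilt 0.66 gap 0.0644 F [0.4 0.5 1.1] q6 1.05
max 0.0223 0.1
[0.5, -0.0019, -0.0004, 0.0223, -0.1, -0.1, 0.0, 0.5, -0.0019, -0.0004, 0.0223, -0.1, -0.1, 0.0, 0.5, -0.0018, -0.0004, 0.0223, -0.1, -0.1, 0.0, 0.5, -0.0017, -0.0005, 0.0223, -0.1, -0.1, 0.0, 0.5, 0, 0, 0, 0, 0, 0]
```

Emit:
carry_out:
  moves: [0.5,-0.004,-0.001,0.02,-0.4,-0.4,0,0.5,-0.002,-0.001,0.025,0,0,0,0.5,0,0,0.027,0,0,0,0.5,0,0,0.015,0,0,0,0.5,0,0,0,0,0,0]

```text
clock: 39.3
tcp_pos: [0.4767, -0.2765, 0.0811]
orientation: [-0.001, 0.997, -0.079, -0.0]
wrist_force: [-0.3, 0.6, 0.0]
finger_gap: 0.0642
```

Emit:
carry_out:
  moves: [-1,0,0,0,0,0,0,-1,0,0,0,0,0,0,-1,0,0,0,0,0,0,-1,0,0,0,0,0,0,-1,0,0,0,0,0,0]

```text
clock: 39.92
tcp_pos: [0.4782, -0.2772, 0.0837]
orientation: [-0.0, 0.997, -0.078, 0.001]
wrist_force: [-0.7, -0.1, -1.3]
finger_gap: 0.0391
```

Emit:
carry_out:
  moves: [-1,0,0,-0.03,0,0,0,-1,0,0,-0.03,0,0,0,-1,0,0,-0.025,0,0,0,-1,0,0,0,0,0,0,-1,0,0,0,0,0,0]

```text
clock: 40.55
tcp_pos: [0.477, -0.2768, 0.1693]
orientation: [-0.001, 0.997, -0.079, 0.0]
wrist_force: [-0.0, -1.0, -2.4]
finger_gap: 0.0395
```

```bash
python3 -c "
from h import *
st(); plan([(.529,-.006,.17,8,-1,9)])"
```

```text
40.55 [ 0.477  -0.2768  0.1693] yaw -9.0 tilt 0.1 gap 0.0395 F [-0.  -1.  -2.4] q6 1.06
max 0.0306 1.9
[-1, 0.001, -0.0306, 0.0, 0.0, 0.0, -1.9, -1, 0.002, -0.0306, 0.0, 0.0, 0.0, -1.9, -1, 0.003, -0.0305, 0.0, 0.0, 0.0, -1.9, -1, 0.004, -0.0304, 0.0, 0.0, 0.0, -1.9, -1, 0.005, -0.0302, 0.0, 0.0, 0.0, -1.9]
[-1, 0.006, -0.03, -0.0001, 0.0, 0.0, -1.9, -1, 0.007, -0.0298, -0.0001, 0.0, 0.0, -1.9, -1, 0.008, -0.0296, -0.0001, 0.0, 0.0, -1.9, -1, 0.0089, -0.0293, -0.0001, 0.0, 0.0, -1.9, -1, 0, 0, 0, 0, 0, 0]
```

Emit:
carry_out:
  moves: [-1,0.002,-0.03,-0.001,0,0,-2,-1,0.003,-0.03,-0.001,0,0,-2,-1,0.004,-0.03,-0.001,0,0,-2,-1,0.005,-0.03,-0.001,0,0,-2,-1,0.006,-0.03,-0.001,0,0,-2]

```text
clock: 41.18
tcp_pos: [0.5071, -0.1254, 0.1668]
orientation: [-0.003, 1.0, 0.009, -0.005]
wrist_force: [-0.3, 0.4, -1.8]
finger_gap: 0.0392
```

Emit:
carry_out:
  moves: [-1,0.007,-0.03,0,0,0,-2,-1,0.008,-0.03,0,0,0,-2,-1,0.009,-0.028,0,0,0,-2,-1,0.009,-0.02,0,0,0,-0.5,-1,0,0,0,0,0,0]

```text
clock: 41.8
tcp_pos: [0.5294, -0.0088, 0.1593]
orientation: [-0.006, 0.998, 0.069, -0.01]
wrist_force: [-0.0, -0.6, -1.5]
finger_gap: 0.0394
```

```bash
python3 -c "
from h import *
st(); plan([(.5285,-.0025,.096,8,-1,4)])"
```

```text
41.8 [ 0.5294 -0.0088  0.1593] yaw 7.9 tilt 1.32 gap 0.0394 F [-0.  -0.6 -1.5] q6 1.26
max 0.0159 0.3
[-1, 0.0003, -0.0014, 0.0159, -0.2, 0.3, 0.0, -1, 0.0002, -0.0014, 0.0158, -0.2, 0.3, 0.0, -1, 0.0002, -0.0015, 0.0158, -0.2, 0.3, 0.0, -1, 0.0001, -0.0015, 0.0158, -0.2, 0.3, 0.0, -1, 0, 0, 0, 0, 0, 0]
```

Emit:
carry_out:
  moves: [-1,0,-0.004,0.015,-0.7,1,0,-1,0,-0.002,0.02,0,0,0,-1,0,0,0.018,0,0,0,-1,0,0,0.009,0,0,0,-1,0,0,0,0,0,0]

```text
clock: 42.42
tcp_pos: [0.5249, -0.0054, 0.0917]
orientation: [0.0, 0.998, 0.067, -0.004]
wrist_force: [-0.8, -0.2, -1.9]
finger_gap: 0.039
```

```bash
python3 -c "
from h import *
st(); plan([(.5285,-.0025,.09,8,-1,2)])"
```

```text
42.42 [ 0.5249 -0.0054  0.0917] yaw 7.7 tilt 0.46 gap 0.039 F [-0.8 -0.2 -1.9] q6 1.27
max 0.002 0.2
[-1, 0.002, -0.0012, 0.0009, 0.0, 0.2, -0.1, -1, 0.002, -0.0012, 0.0009, 0.0, 0.2, -0.1, -1, 0, 0, 0, 0, 0, 0, -1, 0, 0, 0, 0, 0, 0, -1, 0, 0, 0, 0, 0, 0]
```

Emit:
carry_out:
  moves: [-1,0.003,-0.002,0.001,0,0.4,0,-1,0.001,-0.001,0.002,0,0,0,-1,0,0,0.002,0,0,0,-1,0,0,0.0015,0,0,0,-1,0,0,0.001,0,0,0]

```text
clock: 43.05
tcp_pos: [0.5303, -0.0024, 0.0868]
orientation: [0.001, 0.998, 0.067, 0.002]
wrist_force: [-3.9, 0.1, 9.3]
finger_gap: 0.0388
```

```bash
python3 -c "
from h import *
st()"
```

```text
43.05 [ 0.5303 -0.0024  0.0868] yaw 7.7 tilt 0.21 gap 0.0388 F [-3.9  0.1  9.3] q6 1.28
```

Contact (9 N). Release and go for yellow at (0.622, -0.307).

Emit:
carry_out:
  moves: [0.4,0,0,0,0,0,0,0.4,0,0,0,0,0,0,0.4,0,0,-0.03,0,0,0,0.4,0,0,-0.04,0,0,0,0.5,0,0,-0.015,0,0,0]

```text
clock: 43.68
tcp_pos: [0.5293, -0.0021, 0.1727]
orientation: [0.001, 0.998, 0.067, 0.001]
wrist_force: [0.6, -0.4, -0.8]
finger_gap: 0.0641
```

```bash
python3 -c "
from h import *
st(); plan([(.622,-.307,.17,-9,.5,9)])"
```

```text
43.67 [ 0.5293 -0.0021  0.1727] yaw 7.7 tilt 0.09 gap 0.0641 F [ 0.6 -0.4 -0.8] q6 1.28
max 0.035 1.9
[0.5, 0.0057, 0.035, 0.0004, 0.0, 0.0, 1.9, 0.5, 0.0068, 0.0348, 0.0003, 0.0, 0.0, 1.9, 0.5, 0.0079, 0.0345, 0.0003, 0.0, 0.0, 1.9, 0.5, 0.009, 0.0342, 0.0003, 0.0, 0.0, 1.9, 0.5, 0.0101, 0.0339, 0.0003, 0.0, 0.0, 1.9]
[0.5, 0.0112, 0.0336, 0.0003, 0.0, 0.0, 1.9, 0.5, 0.0123, 0.0332, 0.0003, 0.0, 0.0, 1.9, 0.5, 0.0134, 0.0328, 0.0003, 0.0, 0.0, 1.9, 0.5, 0.0144, 0.0323, 0.0003, 0.0, 0.0, 1.9, 0.5, 0, 0, 0, 0, 0, 0]
```

Emit:
carry_out:
  moves: [0.5,0.006,0.035,0,0,0,2,0.5,0.007,0.035,0,0,0,2,0.5,0.008,0.035,0,0,0,2,0.5,0.009,0.034,0,0,0,2,0.5,0.01,0.034,0,0,0,2]

```text
clock: 44.3
tcp_pos: [0.5818, -0.1742, 0.1719]
orientation: [0.0, 1.0, -0.02, 0.001]
wrist_force: [0.5, -0.8, 0.6]
finger_gap: 0.0639
```

Emit:
carry_out:
  moves: [0.5,0.012,0.034,0,0,0,2,0.5,0.013,0.033,0,0,0,2,0.5,0.014,0.033,0,0,0,2,0.5,0.012,0.028,0,0,0,0.5,0.5,0,0,0,0,0,0]

```text
clock: 44.92
tcp_pos: [0.6209, -0.313, 0.1656]
orientation: [-0.001, 0.997, -0.08, -0.002]
wrist_force: [0.3, 0.8, -0.5]
finger_gap: 0.064
```

```bash
python3 -c "
from h import *
st(); plan([(.622,-.307,.084,-9,.5,4)])"
```

```text
44.92 [ 0.6209 -0.313   0.1656] yaw -9.2 tilt 0.24 gap 0.064 F [ 0.3  0.8 -0.5] q6 1.15
max 0.0204 0.1
[0.5, 0.0001, -0.0015, 0.0204, 0.0, 0.1, 0.0, 0.5, 0.0001, -0.0015, 0.0204, 0.0, 0.1, 0.0, 0.5, 0.0001, -0.0015, 0.0204, 0.0, 0.1, 0.0, 0.5, 0.0001, -0.0015, 0.0204, 0.0, 0.1, 0.0, 0.5, 0, 0, 0, 0, 0, 0]
```

Emit:
carry_out:
  moves: [0.5,0.001,-0.003,0.015,0,0.2,0,0.5,0,-0.001,0.025,0,0,0,0.5,0,0,0.025,0,0,0,0.5,0,0,0.015,0,0,0,0.5,0,0,0,0,0,0]

```text
clock: 45.55
tcp_pos: [0.621, -0.305, 0.0807]
orientation: [-0.003, 0.997, -0.079, -0.002]
wrist_force: [-0.7, 0.2, 0.1]
finger_gap: 0.064
```

Emit:
carry_out:
  moves: [-1,0,0,0,0,0,0,-1,0,0,0,0,0,0,-1,0,0,0,0,0,0,-1,0,0,0,0,0,0,-1,0,0,0,0,0,0]

```text
clock: 46.18
tcp_pos: [0.6223, -0.3055, 0.0835]
orientation: [-0.002, 0.997, -0.079, -0.0]
wrist_force: [-0.1, 0.1, -1.5]
finger_gap: 0.0393
```

Emit:
carry_out:
  moves: [-1,0,0,-0.03,0,0,0,-1,0,0,-0.03,0,0,0,-1,0,0,-0.025,0,0,0,-1,0,0,0,0,0,0,-1,0,0,0,0,0,0]

```text
clock: 46.8
tcp_pos: [0.6214, -0.3056, 0.1685]
orientation: [-0.003, 0.997, -0.079, -0.001]
wrist_force: [-0.7, -0.1, -2.8]
finger_gap: 0.0393
```

```bash
python3 -c "
from h import *
st(); plan([(.5385,-.0653,.17,8,-1,8)])"
```

```text
46.8 [ 0.6214 -0.3056  0.1685] yaw -9.1 tilt 0.36 gap 0.0393 F [-0.7 -0.1 -2.8] q6 1.15
max 0.0309 2.1
[-1, -0.015, -0.028, 0.0, 0.0, 0.0, -2.1, -1, -0.0139, -0.0286, 0.0, 0.0, 0.0, -2.1, -1, -0.0128, -0.0291, 0.0, 0.0, 0.0, -2.1, -1, -0.0117, -0.0295, -0.0001, 0.0, 0.0, -2.1, -1, -0.0106, -0.0299, -0.0001, 0.0, 0.0, -2.1]
[-1, -0.0095, -0.0303, -0.0001, 0.0, 0.0, -2.1, -1, -0.0084, -0.0306, -0.0001, 0.0, 0.0, -2.1, -1, -0.0072, -0.0309, -0.0002, 0.0, 0.0, -2.1, -1, 0, 0, 0, 0, 0, 0, -1, 0, 0, 0, 0, 0, 0]
```

Emit:
carry_out:
  moves: [-1,-0.015,-0.028,0,0,0,-2,-1,-0.014,-0.028,0,0,0,-2,-1,-0.013,-0.029,0,0,0,-2,-1,-0.012,-0.029,0,0,0,-2,-1,-0.011,-0.03,0,0,0,-2]

```text
clock: 47.42
tcp_pos: [0.5644, -0.153, 0.1605]
orientation: [-0.005, 1.0, 0.009, -0.006]
wrist_force: [-0.9, -0.3, -2.5]
finger_gap: 0.0392
```

Emit:
carry_out:
  moves: [-1,-0.009,-0.03,0,0,0,-2,-1,-0.008,-0.03,0,0,0,-2,-1,-0.005,-0.022,0,0,0,-2,-1,0,0,0,0,0,0,-1,0,0,0,0,0,0]

```text
clock: 48.05
tcp_pos: [0.5335, -0.0669, 0.1563]
orientation: [-0.007, 0.998, 0.064, -0.01]
wrist_force: [-0.5, 0.8, -1.2]
finger_gap: 0.039
```

```bash
python3 -c "
from h import *
st(); plan([(.5383,-.0638,.096,8,-1,4)])"
```

```text
48.05 [ 0.5335 -0.0669  0.1563] yaw 7.4 tilt 1.4 gap 0.039 F [-0.5  0.8 -1.2] q6 1.16
max 0.0151 0.3
[-1, 0.0016, -0.0004, 0.0151, -0.2, 0.3, -0.2, -1, 0.0015, -0.0004, 0.0151, -0.2, 0.3, -0.2, -1, 0.0014, -0.0005, 0.0151, -0.2, 0.3, -0.2, -1, 0.0014, -0.0006, 0.0151, -0.2, 0.3, -0.2, -1, 0, 0, 0, 0, 0, 0]
```

Emit:
carry_out:
  moves: [-1,0.004,-0.002,0.015,-0.8,1.1,-0.5,-1,0.002,0,0.02,0,0,0,-1,0.001,0,0.016,0,0,0,-1,0,0,0.007,0,0,0,-1,0,0,0,0,0,0]

```text
clock: 48.68
tcp_pos: [0.5428, -0.0684, 0.0965]
orientation: [0.0, 0.998, 0.066, 0.002]
wrist_force: [-0.2, -0.2, -1.4]
finger_gap: 0.0392
```

```bash
python3 -c "
from h import *
st(); plan([(.5383,-.0638,.09,8,-1,2)])"
```

```text
48.67 [ 0.5428 -0.0684  0.0965] yaw 7.5 tilt 0.19 gap 0.0392 F [-0.2 -0.2 -1.4] q6 1.17
max 0.0032 0.2
[-1, -0.0019, -0.0026, 0.0032, 0.0, -0.1, -0.2, -1, -0.0019, -0.0026, 0.0032, 0.0, -0.1, -0.2, -1, 0, 0, 0, 0, 0, 0, -1, 0, 0, 0, 0, 0, 0, -1, 0, 0, 0, 0, 0, 0]
```

Emit:
carry_out:
  moves: [-1,-0.003,-0.004,0.002,0,0,0,-1,-0.001,-0.001,0.004,0,0,0,-1,0,0,0.002,0,0,0,-1,0,0,0.002,0,0,0,-1,0,0,0.0015,0,0,0]

```text
clock: 49.3
tcp_pos: [0.5392, -0.0644, 0.0865]
orientation: [0.001, 0.998, 0.066, 0.003]
wrist_force: [-3.9, -0.2, 9.3]
finger_gap: 0.0388
```

```bash
python3 -c "
from h import *
st()"
```

```text
49.3 [ 0.5392 -0.0644  0.0865] yaw 7.5 tilt 0.4 gap 0.0388 F [-3.9 -0.2  9.3] q6 1.17
```

Emit:
carry_out:
  moves: [0.4,0,0,0,0,0,0,0.4,0,0,0,0,0,0,0.4,0,0,-0.03,0,0,0,0.4,0,0,-0.05,0,0,0,1,0,0,-0.05,0,0,0]

```text
clock: 49.92
tcp_pos: [0.5361, -0.0636, 0.2157]
orientation: [-0.0, 0.998, 0.066, -0.001]
wrist_force: [0.8, -0.4, -0.3]
finger_gap: 0.0758
```

Emit:
carry_out:
  moves: [1,0,-0.03,-0.04,0,0,0,1,0,-0.05,-0.03,0,0,0,1,0.01,-0.05,-0.03,0,0,0,1,0.01,-0.05,-0.02,0,0,0,1,0.01,-0.04,0,0,0,0]

```text
clock: 50.55
tcp_pos: [0.54, 0.1614, 0.3461]
orientation: [0.0, 0.998, 0.062, 0.006]
wrist_force: [0.7, -0.9, -0.5]
finger_gap: 0.0854
```

Emit:
carry_out:
  moves: [1,0,-0.02,0,0,0,0,1,0,0,0,0,0,0,1,0,0,0,0,0,0,1,0,0,0,0,0,0,1,0,0,0,0,0,0]

```text
clock: 51.18
tcp_pos: [0.5378, 0.183, 0.3462]
orientation: [0.0, 0.998, 0.063, 0.007]
wrist_force: [0.2, -1.2, -0.0]
finger_gap: 0.0857
```

```bash
cat > m7.py <<'E'
from h import *
st(); im,K,T=shot('wrist','w7.png'); b,KS,TS=shot('scene','s7.png')
hsv=cv2.cvtColor(im,cv2.COLOR_RGB2HSV);h=hsv[...,0].astype(int);h=np.where(h>170,h-180,h);sat=hsv[...,1];v=hsv[...,2]
C={"y":(.5385,-.0653),"r":(.529,-.006),"b":(.520,.0532)}
for c,lo,hi in(("y",20,32),("r",-6,5),("b",105,125)):
    u0,w0=proj(K,T,np.array([*C[c],.113])); roi=np.zeros(v.shape,bool); roi[max(0,int(w0-25)):int(w0+25),max(0,int(u0-25)):int(u0+25)]=1
    m=(h>=lo)&(h<=hi)&(sat>150)&(v>60)&roi
    t=np.percentile(v[m],70); top=cv2.morphologyEx((m&(v>.87*t)).astype(np.uint8),cv2.MORPH_OPEN,np.ones((7,7)))
    cn=max(cv2.findContours(top,cv2.RETR_EXTERNAL,cv2.CHAIN_APPROX_NONE)[0],key=cv2.contourArea);E=cv2.fitEllipse(cn)
    x=onz(K,T,E[0],.113); print(c,np.round([u0,w0]),np.round(E[0]),np.round(E[1]),x.round(4),"off mm",((x[:2]-C[c])*1000).round(1))
roi=np.zeros(v.shape,np.uint8);u0,w0=proj(K,T,np.array([.5135,.3145,.026]));print("plate px",u0,w0)
roi[max(0,int(w0-55)):int(w0+55),int(u0-45):int(u0+45)]=1
b2=cv2.morphologyEx(((v<45)&(roi>0)).astype(np.uint8),cv2.MORPH_CLOSE,np.ones((9,9)))
cn=cv2.convexHull(max(cv2.findContours(b2,cv2.RETR_EXTERNAL,cv2.CHAIN_APPROX_NONE)[0],key=cv2.contourArea))
P=np.array([onz(K,T,q[0],.026)[:2] for q in cn],np.float32)*1000;print("card",cv2.boundingRect(cn),cv2.minAreaRect(P))
o=np.zeros((384,800,3),np.uint8);o[:,:512]=im
o[:227,512:]=cv2.resize(b[160:290,235:400],(288,227),interpolation=cv2.INTER_CUBIC)
cv2.imwrite('pics/v7.png',o[...,::-1])
E
python3 m7.py
```

```text
51.17 [0.5378 0.183  0.3462] yaw 7.2 tilt 0.75 gap 0.0857 F [ 0.2 -1.2 -0. ] q6 1.63
y [232. 334.] [233. 336.] [21. 27.] [ 0.5402 -0.0673  0.113 ] off mm [ 1.7 -2. ]
r [230. 297.] [231. 298.] [23. 28.] [ 0.5315 -0.007   0.113 ] off mm [ 2.5 -1. ]
b [227. 256.] [228. 257.] [26. 29.] [0.5211 0.0514 0.113 ] off mm [ 1.1 -1.8]
plate px 247.81460972552216 37.99343244713604
card (224, 0, 54, 81) ((514.6458740234375, 315.6116638183594), (95.24839782714844, 55.74723434448242), 86.1451416015625)
```

View pics/v7.png

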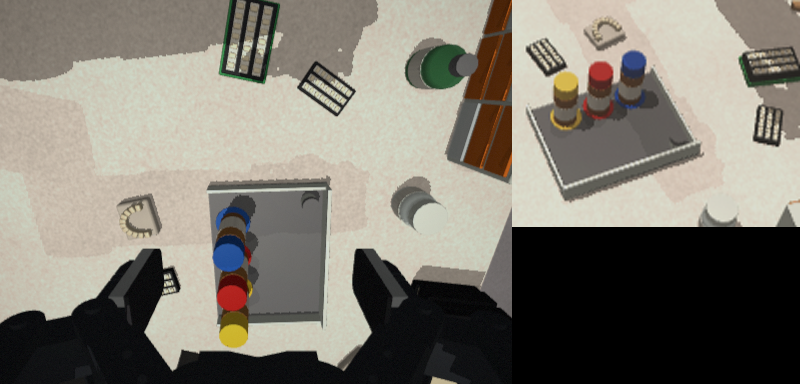

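The final view shows all three bottles upright on their own coasters, about 2–3 mm off centre. The card is about 1.5 mm off the plate's centre and square to it. Handing in.

```bash
python3 -c "
from h import *
print(env.hand_in()); st()"
```

```text
the job is handed in; nothing more can be done
None
the job is handed in; nothing more can be done
```

The job is done and handed in at about 51 s of the 141 s allowed; the hand-in reports no verdict. I stood the three bottles on the middle-sized mat, laid the large card on the scan plate, then put each bottle back on its own coaster.

**Last checks:** one wrist picture and one scene picture before hand-in:

| Item | Offset from centre | Limit |
|---|---|---|
| Yellow bottle | 2.6 mm | 10 mm |
| Red bottle | 2.7 mm | 10 mm |
| Blue bottle | 2.1 mm | 10 mm |
| Card on plate | about 1.5 mm, square to within measuring error | 12 mm, 0.2 rad |

All three bottles looked upright, and the gripper was open and clear of everything.

**What was less certain:**
- **Yellow on the mat:** a finger hid it in the mat view, so I picked it up from the pose where I had placed it. The grip closed normally and the final check was good.
- **Card measurement:** the last card outline touched the picture's top edge and read 95 mm long instead of 92 mm. Its centre along that side is good to a few millimetres.
- **Plate height:** two views put the plate at 6 mm instead of 10 mm. The card touched down where a 10 mm plate should be, so I trusted that.

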